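# Put the painting things away in the art room

### The job

Class is over: put the two paint bottles, the two pigment jars and the brush away, each in the plywood tray that already holds its own kind. Stand the bottles and jars upright in free bays, setting the glass jars down gently rather than dropping them, and lay the brush flat in its tray, lengthwise with its bristles pointing the same way as the brush already in it. Do not knock over or shove the takeaway coffee cup.

Things in the scene. Friction and masses are not known exactly. Their poses are not given: they have to be found in the camera images.
- large_bottle: Loose upright white plastic squeeze bottle of paint with a paper label: round body 44 mm in diameter and 100 mm high, a short sloping shoulder, then a narrow black cap 23 mm in diameter; 135 mm tall in all, about 170 g. Grip the body below the shoulder. Origin: centre of its underside; z up.
- small_bottle: Loose upright white plastic squeeze bottle of paint, the same shape but smaller: body 36 mm in diameter and 82 mm high, narrow black cap 23 mm in diameter; 105 mm tall in all, about 100 g. Origin: centre of its underside; z up.
- large_jar: Loose upright squat glass jar of pigment with a paper label and a black screw cap as wide as the jar: a plain cylinder 46 mm in diameter, 70 mm tall, about 160 g. Origin: centre of its underside; z up.
- small_jar: Loose upright squat glass jar of pigment, the same shape but smaller: 40 mm in diameter, 60 mm tall, about 110 g. Origin: centre of its underside; z up.
- brush: Loose flat paintbrush lying on the table, 170 mm long, 11 mm thick. Origin: on its underside beneath the steel ferrule; x points to the bristles (at the start away from the robot within 0.2 rad). Bristle tip at x = +40 mm, ferrule (22 mm wide) -21 to +13 mm, slim black handle (11 mm wide and high) -20 to -130 mm; balances near x = -33 mm.
- bottle_tray: Fixed plywood tray, three bays; a bottle (44 mm wide, 135 mm tall) stands fixed in the middle one. End bays free. 214 mm (x) by 76 mm (y) outside; floor 6 mm thick, walls 6 mm thick and 40 mm high above the table. Bays in a row along x, each 64 x 64 mm inside, centred at x = -69, 0, +69 mm. Yaw within 0.2 rad. Origin: under its centre, on the table; z up.
- jar_tray: Fixed plywood tray, three bays; a jar (44 mm wide, 66 mm tall) stands fixed in the bay at x = +69 mm. The other two are free. 214 mm (x) by 76 mm (y) outside; floor 6 mm thick, walls 6 mm thick and 30 mm high above the table. Bays in a row along x, each 64 x 64 mm inside, centred at x = -69, 0, +69 mm. Yaw within 0.2 rad. Origin: under its centre, on the table; z up.
- brush_tray: Fixed plywood tray without bays, 214 mm (x) by 130 mm (y); floor 6 mm thick, walls 6 mm thick and 20 mm high. A brush like the loose one lies fixed in it along x by the +y wall (centre line y = +44 mm), bristles to +x; the floor from y = -59 to +30 mm is free. Yaw within 0.2 rad. Origin: under its centre, on the table; z up.
- cup: Bystander: loose takeaway coffee cup, 82 mm in diameter at its black lid, 117 mm tall, 280 g, standing between two trays. Leave it standing. Origin: centre of its underside; z up.

How it is judged:
By the outcome, as a careful person would: the job done as asked, in the order asked, and still so for the second after the job is handed in, with the robot touching nothing.
It also fails if it takes over 128 s, if anything falls off the work surface, if the arm or the gripper's body presses on something with over 40 N, if the wrist force passes 120 N, or if a joint passes its speed limit or range.

### The arm

A 6-joint arm with a two-finger parallel gripper is mounted at the origin on the work surface. World frame = base frame: x ahead of the robot, y to its left, z up, the work surface at z = 0. Lengths are in m, angles in rad, forces in N, time in s.
With the tool pointing down it reaches from about 0.35 to 0.975 m from the base axis. Payload 4.9 kg.
Tool frame: the origin (TCP) lies midway between the tips of the shut fingers; the grasp point (between the pads) lies behind it (manip.grasp_offset is the y of the grasp point in the tool frame, in m); y points along the fingers, z is the direction in which the jaws open and shut, and the axes are right-handed (so a half turn about y gives the same grasp; the last joint's range is limited). The gripper opens to 85 mm and grips with 20 to 120 N. Pads are 22 mm wide; open, the fingers measure 114 mm over their backs; the gripper's body (76 mm by 85 mm) begins 54 mm behind the grasp point. The pads swing forward as they close: fully open they stand 13 mm farther back than shut.
Start: joints at [-1.402, 0.053, 1.613, -0, 1.476, -0.119], TCP at [0.177, -0.599, 0.231] pointing down, gripper open.
Joint ranges: [-3.01, 3.01], [-1.01, 2.22], [0.06, 2.58], [-1.02, 4.17], [0.09, 2.62], [-3.14, 3.14]. Speed limits (rad/s): [2.57, 2.57, 3.14, 3.14, 3.14, 3.14].

### API

Orientations are given as a unit quaternion [w, x, y, z].
In Python, from plant import manip gives the robot as it stands. The module is installed in compiled form; this text tells all that it offers.
- The arm moves only by the shell command python3 -m jog 'ROWS'. ROWS is a JSON object of lists of equal length, an entry for each row: "offset": the shift along the world's x, y, z in units of 50 mm (1.0 is 50 mm), a list of three; "angular": the turn, a rotation vector about the world's x, y, z in units of 6 degrees (1.0 is 6 degrees), a list of three; "jaw": the finger opening in mm, from 0 to 85.4. In form: {"offset": [[tx, ty, tz], ...], "angular": [[ax, ay, az], ...], "jaw": [jaw, ...]}. A call has 1 to 12 rows; each row shifts and turns the commanded pose from where the row before left it; what a row does not reach is not made up. A row lasts 1/10 s, in which the tool goes at most 50 mm and 8.59 degrees, less where a joint would pass 70% of its speed; a pose out of reach is approached as far as the arm can. A call is refused whole if a number of a shift passes 1 or a number of a turn 1, either way. A call with a gripper value outside its range is refused whole. The fingers move at their own pace and stop on an object; the grip force is fixed at half the most. Time passes only in rows, so rows that do not move let the fingers close. It gives the time, the measured TCP pose, the force and the opening at its end, in the units of the state.
- manip.state(): the state, without advancing time (a new reading comes with each control period).
- manip.grab_frame(name): name is "scene" or "side" or "wrist"; returns the picture (400x640x3 uint8, blue, green, red); there is no depth.
- manip.camera_model(name): a dict with "fx", "fy", "cx", "cy" (pixels), "rvec" (rotation vector, rad) and "tvec" (3), from world to camera coordinates, as OpenCV has them; the wrist camera has in their place "mount" (4x4, takes a point from camera to tool coordinates, whose origin is the TCP and whose axes are the tool frame's). Camera axes: x right, y down, z forward; pixel columns grow to the right and rows downward; lengths in m; the calibration is good to about 2 mm. The wrist camera is an equidistant fisheye: a pixel r from the principal point sees the ray r / f radians off the axis. A picture is of the moment at which its call begins: read the wrist's pose just before it. camera_model takes no time and is no camera call.
- manip.job_done(): hands the job in, once; it reports no verdict.
The state is a dict: "time": time; "joint_pos": joint angles; "joint_vel": joint speeds; "joint_efforts": joint torques, N m; "tool_pos": TCP position; "tool_rot": TCP orientation; "contact_force": force on the tool from outside, world axes, zero at the start; "ft_torque": the same for the moment, N m; "gripper_width": opening from 0.0 (shut) to 1.0 (fully open).
Only numpy, scipy, OpenCV 4.12 (cv2) and the standard library are available. Lean on these libraries where they do the work, as an engineer would, in place of code of your own. Each camera call takes 0.05 s, during which the arm holds its last target.

## Working session

There is one attempt and no reset: what is moved stays moved. The work goes in short steps, Python scripts to look and compute and a shell command to move; the robot and the scene stay as the last step left them, time stands still between calls to the robot, and variables do not carry over. Pictures are saved under pics/ and viewed, and the job is handed in when it is done.

```bash
mkdir -p pics
python3 - <<'E'
from plant import manip
import cv2, numpy as np
print(manip.state()); print(manip.grasp_offset)
for n in ["scene","side","wrist"]:
    print(n, manip.camera_model(n))
    cv2.imwrite(f"pics/{n}0.png", manip.grab_frame(n))
E
```

```text
{'time': 0.0, 'joint_pos': array([-1.40200844e+00,  5.33767790e-02,  1.61428641e+00, -1.46956562e-05,
        1.47599166e+00, -1.19022233e-01]), 'joint_vel': array([-0.0008586 ,  0.00039747, -0.00179739,  0.0010147 , -0.00074156,
        0.00177539]), 'joint_efforts': array([-8.32963306e-04, -3.93686056e+01, -3.70175636e+01, -2.03799304e-04,
        6.88548724e-03,  1.86503655e-05]), 'tool_pos': array([ 0.17728674, -0.59868369,  0.2300552 ]), 'tool_rot': array([ 0.10138253, -0.10142915,  0.70052609, -0.6990686 ]), 'contact_force': array([ 0.10888113, -0.10805612, -0.34837643]), 'ft_torque': array([0.00368543, 0.00111733, 0.02042779]), 'gripper_width': 1.0029623806531076}
-0.0187
scene {'fx': 382.9419722115224, 'fy': 382.9419722115224, 'cx': 320.74386109703687, 'cy': 199.7122215505261, 'rvec': array([ 1.45010788,  1.88597196, -1.0015441 ]), 'tvec': array([ 0.1234646 , -0.22859719,  1.21306818])}
side {'fx': 361.9265328500409, 'fy': 361.9265328500409, 'cx': 313.1342151389933, 'cy': 199.80701271784505, 'rvec': array([ 0.74974073, -2.34325174,  1.38776435]), 'tvec': array([0.40092509, 0.18136943, 0.61676264])}
wrist {'fx': 309.70691628693146, 'fy': 309.70691628693146, 'cx': 323.97484185153024, 'cy': 199.25054649214877, 'mount': array([[-1.60966038e-03,  9.55487561e-01,  2.95026997e-01,
        -7.51425454e-02],
       [-3.73656596e-04, -2.95027934e-01,  9.55488555e-01,
        -1.42831418e-01],
       [ 9.99998635e-01,  1.42777328e-03,  8.31919004e-04,
        -7.31071357e-04],
       [ 0.00000000e+00,  0.00000000e+00,  0.00000000e+00,
         1.00000000e+00]])}
```

View pics/scene0.png

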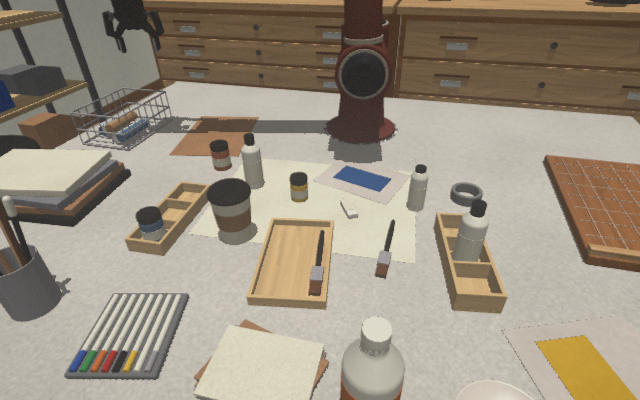

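View pics/side0.png

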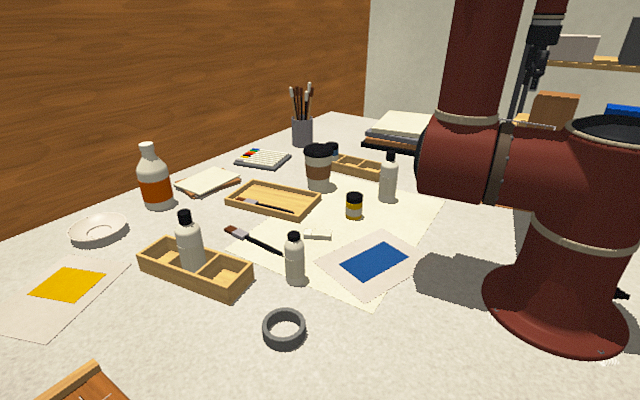

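View pics/wrist0.png

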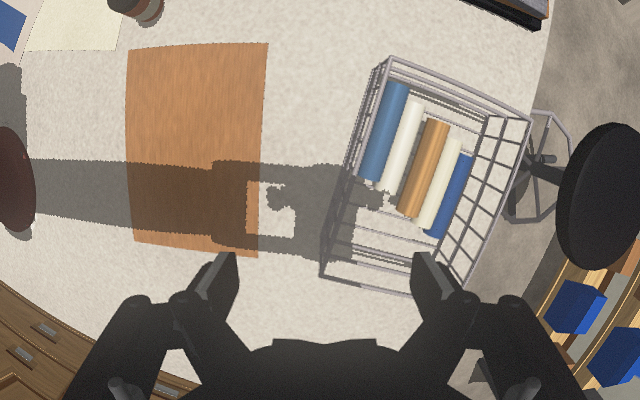

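```bash
cat > h.py <<'E'
import numpy as np, cv2
from plant import manip
from scipy.spatial.transform import Rotation as R
def crop(src,dst,x0,y0,w,h,s):
    im=cv2.imread(src)[y0:y0+h,x0:x0+w]
    cv2.imwrite(dst,cv2.resize(im,None,fx=s,fy=s,interpolation=cv2.INTER_CUBIC))
def ray(name,uv,pose=None):
    m=manip.camera_model(name)
    a=(np.array(uv,float)-[m['cx'],m['cy']])/[m['fx'],m['fy']]
    if name!='wrist':
        Rm=cv2.Rodrigues(m['rvec'])[0]
        return -Rm.T@m['tvec'], (lambda d:d/np.linalg.norm(d))(Rm.T@np.r_[a,1])
    p,q=pose; Rt=R.from_quat(q,scalar_first=True).as_matrix()
    th=np.linalg.norm(a); d=np.r_[a/max(th,1e-9)*np.sin(th),np.cos(th)]
    M=m['mount']
    return p+Rt@M[:3,3], Rt@M[:3,:3]@d
def onz(name,uv,z,pose=None):
    o,d=ray(name,uv,pose); return o+d*(z-o[2])/d[2]
def tri(*rs):
    A=0;b=0
    for o,d in rs:
        P=np.eye(3)-np.outer(d,d);A=A+P;b=b+P@o
    x=np.linalg.solve(A,b)
    return x,[np.linalg.norm((np.eye(3)-np.outer(d,d))@(x-o)) for o,d in rs]
def proj(name,X,pose=None):
    m=manip.camera_model(name);X=np.array(X,float)
    if name!='wrist':
        c=cv2.Rodrigues(m['rvec'])[0]@X+m['tvec']; return np.array([m['fx']*c[0]/c[2]+m['cx'],m['fy']*c[1]/c[2]+m['cy']])
    p,q=pose;Rt=R.from_quat(q,scalar_first=True).as_matrix()
    c=Rt.T@(X-p);M=m['mount'];c=M[:3,:3].T@(c-M[:3,3])
    r=np.hypot(c[0],c[1]);th=np.arctan2(r,c[2]);return np.array([m['cx'],m['cy']])+m['fx']*th*c[:2]/r
E
python3 - <<'E'
from h import *
crop('pics/scene0.png','pics/s_a.png',120,120,200,140,4)
crop('pics/scene0.png','pics/s_b.png',320,140,200,180,4) if 0 else crop('pics/scene0.png','pics/s_b.png',320,160,190,150,4)
crop('pics/scene0.png','pics/s_c.png',240,200,170,110,4)
crop('pics/side0.png','pics/d_a.png',120,190,200,120,4)
crop('pics/side0.png','pics/d_b.png',210,130,200,110,4)
E
```

```text
(no output)
```

View pics/s_a.png

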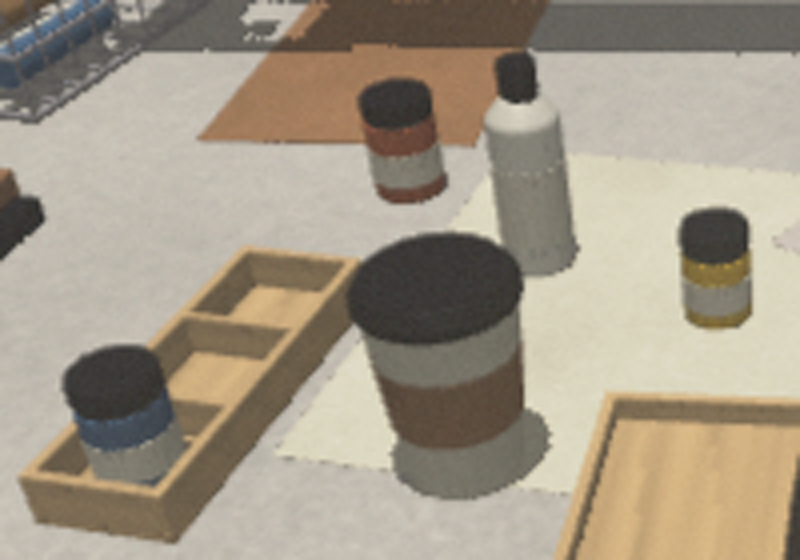

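View pics/s_b.png

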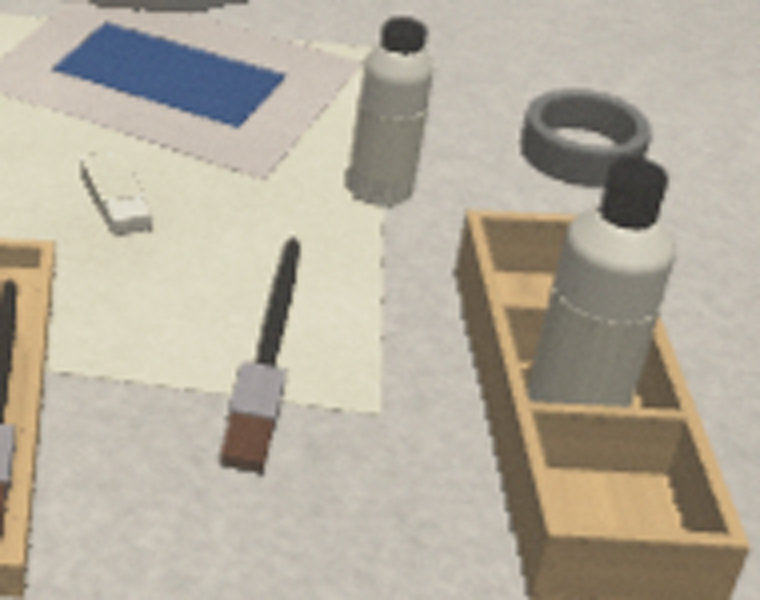

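View pics/s_c.png

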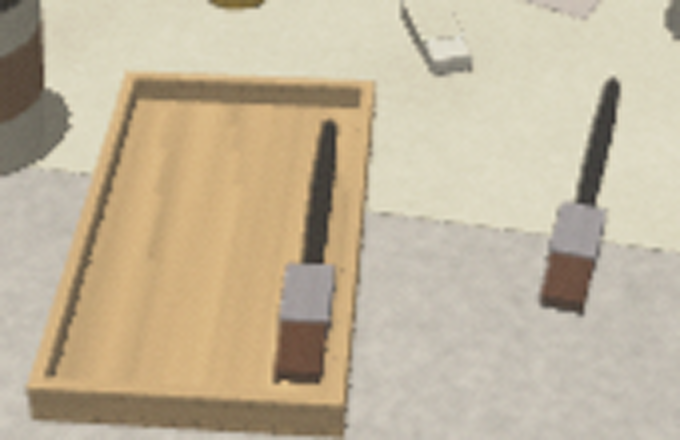

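View pics/d_a.png

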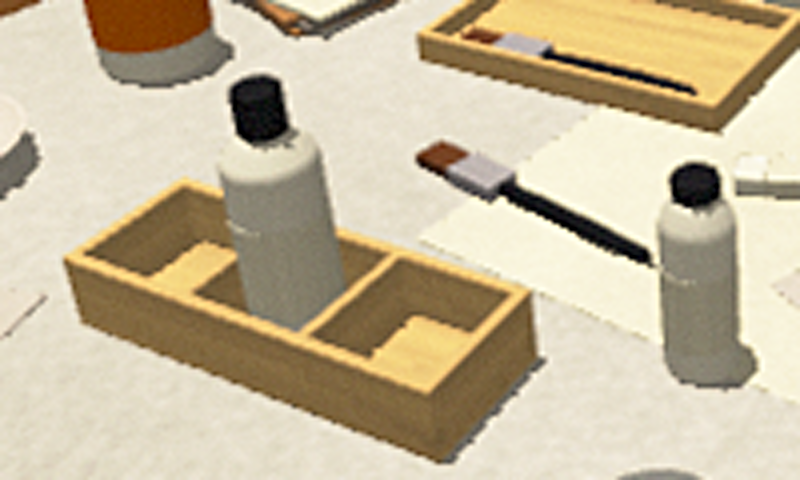

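View pics/d_b.png

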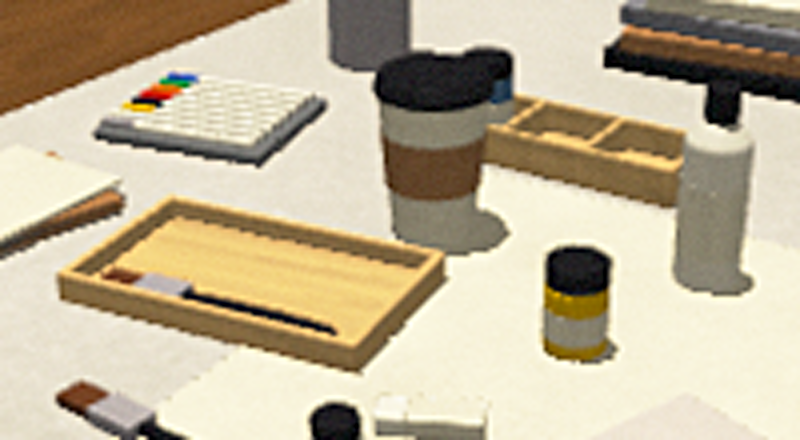

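Run:
```python
from h import *
np.set_printoptions(precision=4,suppress=True)
S=lambda *p:ray('scene',p)
D=lambda *p:ray('side',p)
T={'lbottle':((248.75,134.5),(391,151)),'sjar':((298.5,176),(354.75,194.5)),'sbottle':((421.2,166),(294.2,232)),'traybottle':((480,202),(184.5,210.5)),'cup':((229,190.8),(317.5,147.5)),
'BT-x-y':((437,213),(252.5,262.5)),'BT+x-y':((456.75,294.25),(166.25,235)),'BT+x+y':((506.25,296.75),(136.25,255.5)),
'RT-x-y':((271.75,218.25),(321.25,193.75)),'RT-x+y':((333.75,220),(300.5,216.25)),'RT+x-y':((248,298),(253,179.5)),'RT+x+y':((326.25,301.25),(225,198)),
'brush end':((393.5,220),(282.5,254.25)),'tip':((380.75,276),(227.5,228.75))}
for k,(a,b) in T.items():
    x,e=tri(S(*a),D(*b)); print(k,x,np.round(e,4))
for k,p,z in [('JT-x-y',(181.75,181.75),.03),('JT-x+y',(210,185.5),.03),('JT+x-y',(125.5,238.75),.03),('JT+x+y',(161.25,243.25),.03),('ljar',(219,144.3),.07),('trayjar',(148.3,213),.072),('tip',(380.75,276),.008),('end',(393.5,220),.008)]:
    print(k,onz('scene',p,z))
print('bt -x+y',onz('side',(228.75,288),.04))
```

```text
lbottle [ 0.3928 -0.188   0.1346] [0.0008 0.0008]
sjar [ 0.4198 -0.0647  0.0589] [0.001 0.001]
sbottle [0.3932 0.197  0.106 ] [0.0016 0.0016]
traybottle [0.5558 0.295  0.1415] [0.0016 0.0016]
cup [ 0.585  -0.1462  0.1135] [0.003 0.003]
BT-x-y [0.4581 0.2408 0.0385] [0.0012 0.0012]
BT+x-y [0.6679 0.2763 0.0369] [0.0007 0.0007]
BT+x+y [0.6542 0.3505 0.037 ] [0.0004 0.0004]
RT-x-y [ 0.5314 -0.0891  0.017 ] [0.0006 0.0006]
RT-x+y [0.505  0.0369 0.0184] [0.0026 0.0026]
RT+x-y [ 0.7402 -0.0503  0.0153] [0.0017 0.0017]
RT+x+y [0.7168 0.0761 0.0186] [0.0023 0.0023]
brush end [0.4587 0.1569 0.005 ] [0.0011 0.0011]
tip [0.6248 0.1534 0.0026] [0.0008 0.0008]
JT-x-y [ 0.4676 -0.3392  0.03  ]
JT-x+y [ 0.4662 -0.2659  0.03  ]
JT+x-y [ 0.6776 -0.3302  0.03  ]
JT+x+y [ 0.6719 -0.2554  0.03  ]
ljar [ 0.3395 -0.302   0.07  ]
trayjar [ 0.6411 -0.2927  0.072 ]
tip [0.6308 0.1545 0.008 ]
end [0.4637 0.1579 0.008 ]
bt -x+y [0.4418 0.3124 0.04  ]
```

```bash
cat >> h.py <<'E'
def st():
    s=manip.state(); Rt=R.from_quat(s['tool_rot'],scalar_first=True).as_matrix()
    z=Rt[:,2]; print('t',round(s['time'],2),'pos',np.round(s['tool_pos'],4),'tilt',np.round(Rt[:2,1],3),'jawyaw',round(np.degrees(np.arctan2(z[1],z[0])),2),'F',np.round(s['contact_force'],1),'w',round(s['gripper_width'],3),'j',np.round(s['joint_pos'],2))
    return s['tool_pos'],s['tool_rot']
def goto(x,y,z,yaw=None):
    p,q=st(); d=(np.array([x,y,z])-p)/.05
    print('offset total (units)',np.round(d,2))
    if yaw is not None:
        Rt=R.from_quat(q,scalar_first=True).as_matrix(); c=np.radians(yaw)
        zz=np.array([np.cos(c),np.sin(c),0]);yy=np.array([0,0,-1.]);G=np.stack([np.cross(yy,zz),yy,zz],1)
        print('ang total',np.round(np.degrees(R.from_matrix(G@Rt.T).as_rotvec())/6,2))
E
python3 - <<'E'
from h import *
goto(.393,-.188,.23,90+9.6); goto(.393,-.188,.23,-90+9.6)
E
```

```text
t 0.15 pos [ 0.1773 -0.5988  0.2304] tilt [-0.     0.002] jawyaw -73.51 F [-1.   0.5  0. ] w 1.001 j [-1.4   0.05  1.61  0.    1.48 -0.12]
offset total (units) [ 4.31  8.22 -0.01]
ang total [ 0.000e+00 -2.000e-02  2.885e+01]
t 0.15 pos [ 0.1773 -0.5988  0.2304] tilt [-0.     0.002] jawyaw -73.51 F [-1.   0.5  0. ] w 1.001 j [-1.4   0.05  1.61  0.    1.48 -0.12]
offset total (units) [ 4.31  8.22 -0.01]
ang total [-0.01 -0.   -1.15]
```

```bash
python3 -m jog '{"offset":[[0.36,0.68,0],[0.36,0.68,0],[0.36,0.68,0],[0.36,0.68,0],[0.36,0.69,0],[0.36,0.69,0],[0.36,0.69,0],[0.36,0.69,0],[0.36,0.69,0],[0.36,0.69,0],[0.36,0.69,0],[0.36,0.65,0]],"angular":[[0,0,-0.2],[0,0,-0.2],[0,0,-0.2],[0,0,-0.2],[0,0,-0.2],[0,0,-0.15],[0,0,0],[0,0,0],[0,0,0],[0,0,0],[0,0,0],[0,0,0]],"jaw":[85,85,85,85,85,85,85,85,85,85,85,85]}'
python3 - <<'E'
from h import *
p=st(); np.save('pose1.npy',np.r_[p[0],p[1]])
cv2.imwrite('pics/w1.png',manip.grab_frame('wrist'))
print(proj('wrist',[.393,-.188,.135],p),proj('wrist',[.393,-.188,.0],p),proj('wrist',[.3395,-.302,.07],p),proj('wrist',[.42,-.065,.06],p))
st()
E
```

```text
time: 1.35
tool_pos: [0.3937, -0.1876, 0.2311]
tool_rot: [-0.059, 0.059, -0.705, 0.705]
contact_force: [0.6, -0.1, 0.3]
gripper_width: 0.998
t 1.35 pos [ 0.3937 -0.1876  0.2311] tilt [ 0. -0.] jawyaw -80.41 F [ 0.6 -0.1  0.3] w 0.998 j [-0.62 -0.43  2.03  0.    1.54  0.79]
[324.91257191 201.68088599] [324.54438826 168.48942518] [416.87035107 245.20513481] [214.00748749 137.30923187]
t 1.4 pos [ 0.3955 -0.1838  0.2311] tilt [0.002 0.004] jawyaw -80.15 F [ 0.7  1.8 -1.1] w 0.995 j [-0.61 -0.43  2.03  0.    1.54  0.79]
```

View pics/w1.png

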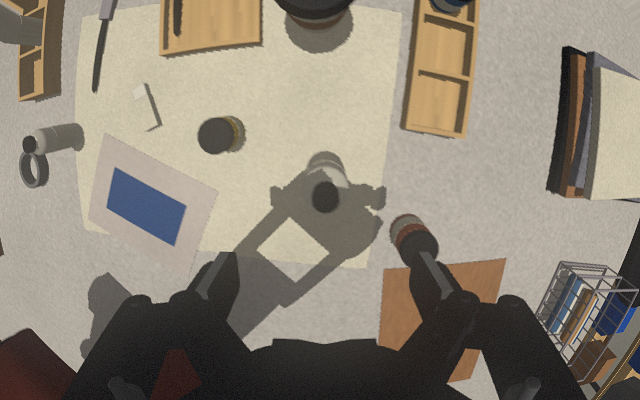

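Run:
```python
from h import *
a=np.load('pose1.npy');p=(a[:3],a[3:])
crop('pics/w1.png','pics/w1c.png',180,90,270,180,2.9)
for n,s,w in [('lb',(248.75,134.5),(325,197)),('lj',(219,144.3),(419,241)),('sj',(298.5,176),(215,135))]:
    print(n,tri(ray('scene',s),ray('wrist',w,p)))
goto(.393,-.188,.067,-80.4)
```

```text
lb (array([ 0.39663318, -0.18669199,  0.13547211]), [np.float64(0.0007962463535812364), np.float64(0.0007962463535811633)])
lj (array([ 0.34565039, -0.30002573,  0.07335094]), [np.float64(0.0016478665699223953), np.float64(0.0016478665699222973)])
sj (array([ 0.42180904, -0.0644121 ,  0.05849865]), [np.float64(0.0010154032732850227), np.float64(0.0010154032732850487)])
t 1.4 pos [ 0.3955 -0.1838  0.2311] tilt [0.002 0.004] jawyaw -80.15 F [ 0.7  1.8 -1.1] w 0.995 j [-0.61 -0.43  2.03  0.    1.54  0.79]
offset total (units) [-0.05 -0.08 -3.28]
ang total [-0.04  0.02 -0.04]
```

View pics/w1c.png

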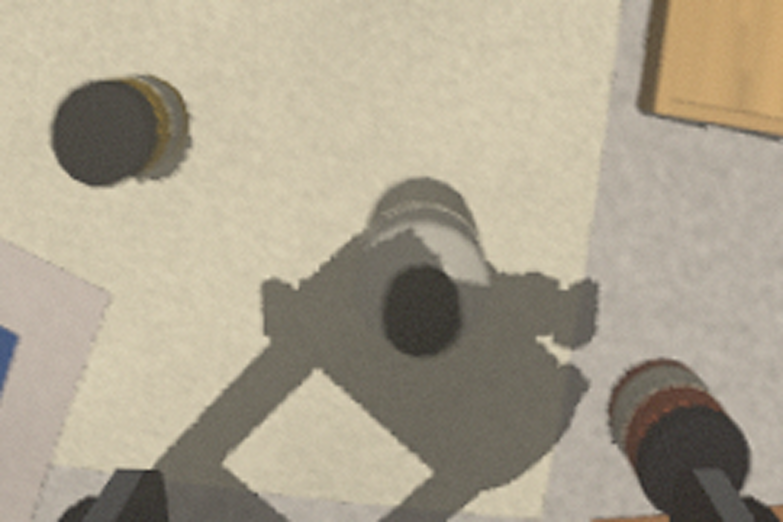

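```bash
python3 -m jog '{"offset":[[0.04,0,-0.2],[0,0,-0.4],[0,0,-0.5],[0,0,-0.5],[0,0,-0.5],[0,0,-0.5],[0,0,-0.4],[0,0,-0.25],[0,0,0],[0,0,0]],"angular":[[0,0,0],[0,0,0],[0,0,0],[0,0,0],[0,0,0],[0,0,0],[0,0,0],[0,0,0],[0,0,0],[0,0,0]],"jaw":[85,85,85,85,85,85,85,85,85,85]}'
python3 -c "
from h import *
st();cv2.imwrite('pics/w2.png',manip.grab_frame('wrist'));cv2.imwrite('pics/s2.png',manip.grab_frame('scene'))"
```

```text
time: 2.4
tool_pos: [0.3954, -0.1899, 0.069]
tool_rot: [-0.059, 0.059, -0.705, 0.705]
contact_force: [-0.2, -0.7, 0.8]
gripper_width: 0.994
t 2.4 pos [ 0.3954 -0.1899  0.069 ] tilt [ 0. -0.] jawyaw -80.46 F [-0.2 -0.7  0.8] w 0.994 j [-0.62 -0.25  2.18 -0.    1.21  0.79]
```

View pics/w2.png

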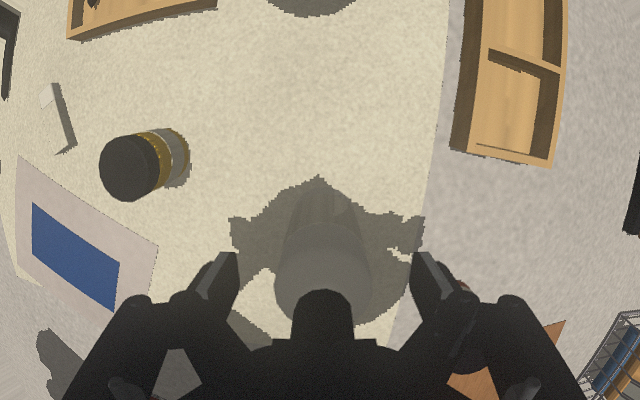

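View pics/s2.png

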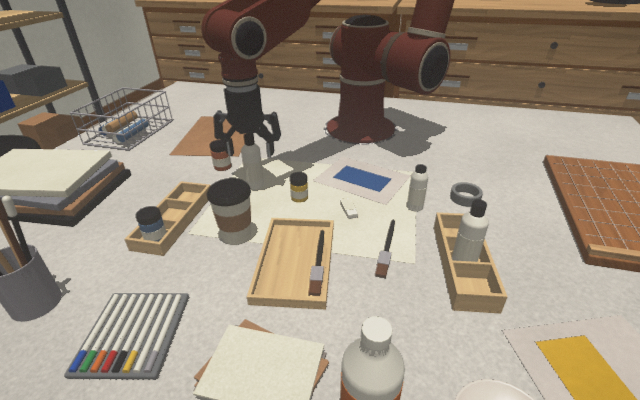

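```bash
python3 -m jog '{"offset":[[0,0,0],[0,0,0],[0,0,0],[0,0,0],[0,0,0],[0,0,0],[0,0,0],[0,0,0]],"angular":[[0,0,0],[0,0,0],[0,0,0],[0,0,0],[0,0,0],[0,0,0],[0,0,0],[0,0,0]],"jaw":[30,30,30,30,30,30,30,30]}'
python3 -c "
from h import *
st();cv2.imwrite('pics/s3.png',manip.grab_frame('scene')[90:250,170:330])"
```

```text
time: 3.3
tool_pos: [0.3961, -0.1896, 0.0697]
tool_rot: [-0.06, 0.059, -0.704, 0.705]
contact_force: [0.2, 0.7, 6.1]
gripper_width: 0.496
t 3.3 pos [ 0.3961 -0.1896  0.0697] tilt [ 0.001 -0.001] jawyaw -80.41 F [0.2 0.7 6.1] w 0.496 j [-0.62 -0.25  2.18  0.    1.21  0.79]
```

View pics/s3.png

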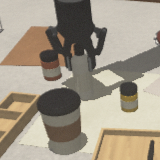

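```bash
python3 -m jog '{"offset":[[0,0,0.2],[0,0,0.4],[0,0,0.5],[0,0,0.5],[0,0,0.5],[0.1,0.2,0.5],[0.2,0.4,0.4],[0.3,0.6,0.1],[0.3,0.65,0],[0.3,0.65,0],[0.3,0.65,0],[0.3,0.65,0]],"angular":[[0,0,0],[0,0,0],[0,0,0],[0,0,0],[0,0,0],[0,0,0],[0,0,0],[0,0,0],[0,0,0],[0,0,0],[0,0,0],[0,0,0]],"jaw":[30,30,30,30,30,30,30,30,30,30,30,30]}'
python3 -c "
from h import *
goto(.624,.307,.222,-80.4)"
```

```text
time: 4.55
tool_pos: [0.4851, 0.0022, 0.2232]
tool_rot: [0.059, -0.06, 0.705, -0.705]
contact_force: [0.9, -0.7, -1.9]
gripper_width: 0.493
t 4.55 pos [0.4851 0.0022 0.2232] tilt [-0.002 -0.   ] jawyaw -80.4 F [ 0.9 -0.7 -1.9] w 0.493 j [-0.15 -0.29  1.94 -0.    1.49  1.25]
offset total (units) [ 2.78  6.1  -0.02]
ang total [ 0.   -0.01  0.  ]
```

```bash
python3 -m jog '{"offset":[[0.3,0.65,0],[0.3,0.65,0],[0.3,0.65,0],[0.3,0.65,0],[0.3,0.65,0],[0.3,0.65,0],[0.3,0.65,0],[0.3,0.65,0],[0.2,0.5,0],[0.12,0.3,0],[0.06,0.1,0],[0,0,0]],"angular":[[0,0,0],[0,0,0],[0,0,0],[0,0,0],[0,0,0],[0,0,0],[0,0,0],[0,0,0],[0,0,0],[0,0,0],[0,0,0],[0,0,0]],"jaw":[30,30,30,30,30,30,30,30,30,30,30,30]}'
python3 -c "
from h import *
goto(.624,.307,.222,-80.4)
for n in ['scene','side','wrist']: cv2.imwrite(f'pics/{n}4.png',manip.grab_frame(n))
crop('pics/scene4.png','pics/s4c.png',380,120,180,200,3)
crop('pics/side4.png','pics/d4c.png',80,150,220,170,3)"
```

```text
time: 5.75
tool_pos: [0.624, 0.3058, 0.2228]
tool_rot: [-0.059, 0.06, -0.704, 0.705]
contact_force: [-0.6, -0.2, -1.4]
gripper_width: 0.495
t 5.75 pos [0.624  0.3058 0.2228] tilt [-0.002 -0.001] jawyaw -80.37 F [-0.6 -0.2 -1.4] w 0.495 j [ 0.35  0.22  1.44 -0.    1.48  1.75]
offset total (units) [ 0.    0.02 -0.02]
ang total [ 0.01 -0.02 -0.01]
```

View pics/s4c.png

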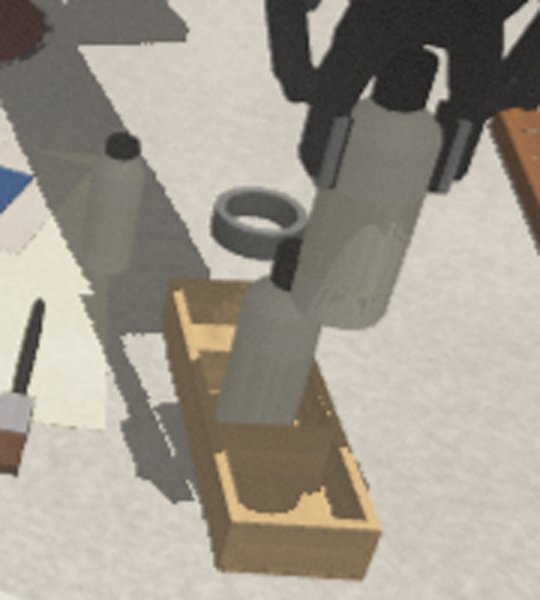

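View pics/d4c.png

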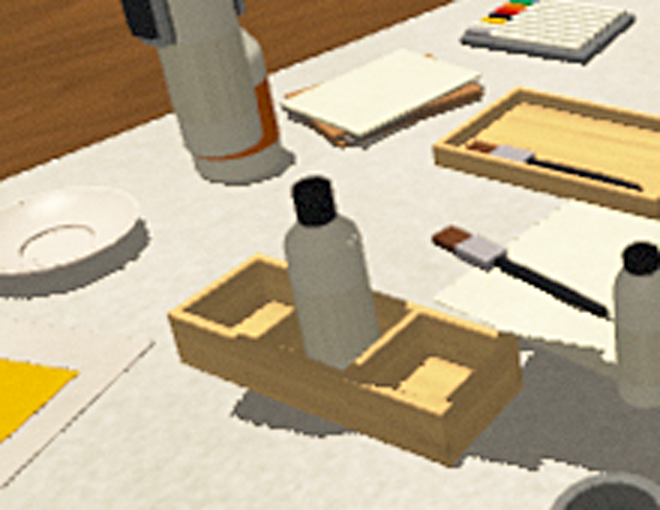

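View pics/wrist4.png

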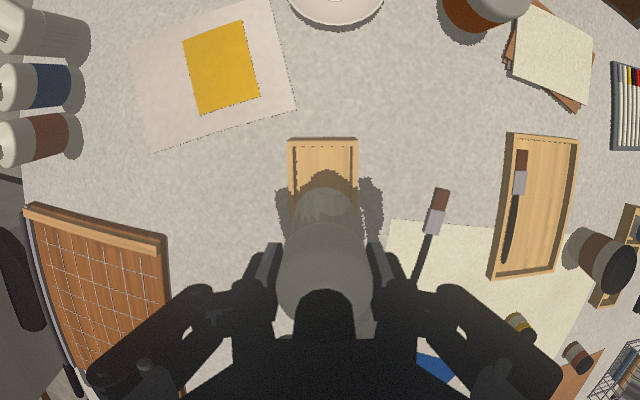

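```bash
python3 -c "
from h import *
print(proj('scene',[.624+.02,.307,.153]),proj('side',[.624,.307,.153]),proj('wrist',[.693,.32,.04],st()))"
python3 -m jog '{"offset":[[0,0,-0.2],[0,0,-0.4],[0,0,-0.4],[0,0,-0.4],[0,0,-0.4],[0,0,-0.4],[0,0,-0.3],[0,0,-0.2],[0,0,-0.1],[0,0,0],[0,0,0]],"angular":[[0,0,0],[0,0,0],[0,0,0],[0,0,0],[0,0,0],[0,0,0],[0,0,0],[0,0,0],[0,0,0],[0,0,0],[0,0,0]],"jaw":[30,30,30,30,30,30,30,30,30,30,30]}'
python3 -c "
from h import *
st()
for n in ['scene','side']: cv2.imwrite(f'pics/{n}5.png',manip.grab_frame(n))
crop('pics/scene5.png','pics/s5c.png',380,120,180,200,3)
crop('pics/side5.png','pics/d5c.png',80,150,220,170,3)"
```

```text
t 5.9 pos [0.6241 0.3047 0.2236] tilt [-0.001 -0.001] jawyaw -80.45 F [-0.7  0.3 -1.5] w 0.496 j [ 0.35  0.22  1.44 -0.    1.48  1.75]
[493.66296461 230.28807284] [152.74365736 196.99912305] [320.95918287 110.70370549]
time: 7.0
tool_pos: [0.625, 0.3059, 0.0848]
tool_rot: [0.06, -0.059, 0.705, -0.704]
contact_force: [0.5, 0.5, -1.3]
gripper_width: 0.494
t 7.0 pos [0.625  0.3059 0.0848] tilt [0.002 0.001] jawyaw -80.41 F [ 0.5  0.5 -1.3] w 0.494 j [0.35 0.33 1.55 0.   1.26 1.75]
```

View pics/s5c.png

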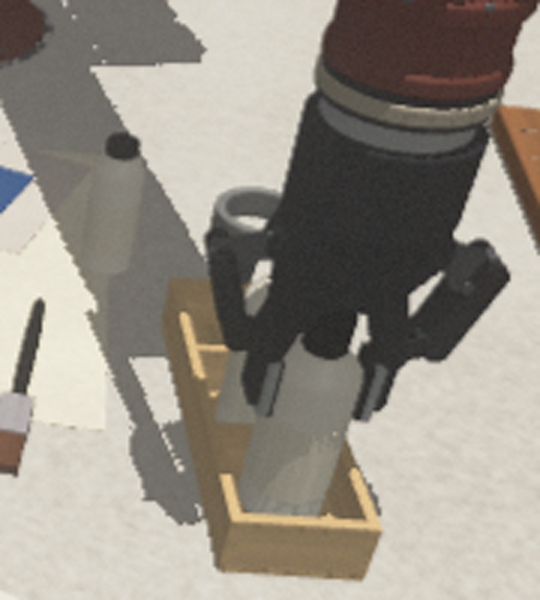

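View pics/d5c.png

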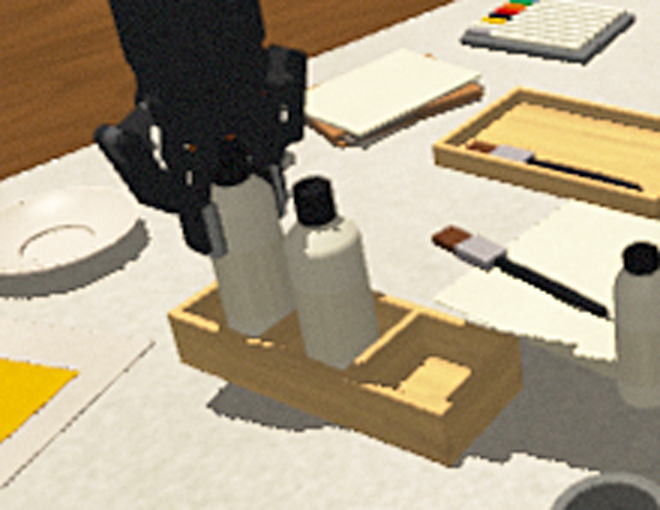

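```bash
python3 -m jog '{"offset":[[0,0,-0.06],[0,0,-0.06],[0,0,-0.05],[0,0,0],[0,0,0]],"angular":[[0,0,0],[0,0,0],[0,0,0],[0,0,0],[0,0,0]],"jaw":[30,30,30,30,30]}'
```

```text
time: 7.6
tool_pos: [0.6248, 0.3058, 0.0758]
tool_rot: [0.059, -0.059, 0.705, -0.705]
contact_force: [0.1, 0.5, 2.1]
gripper_width: 0.492
```

```bash
python3 -m jog '{"offset":[[0,0,0],[0,0,0],[0,0,0],[0,0,0],[0,0,0],[0,0,0],[0,0,0.3],[0,0,0.5],[0,0,0.6],[0,0,0.6],[0,0,0.5],[0,0,0.4]],"angular":[[0,0,0],[0,0,0],[0,0,0],[0,0,0],[0,0,0],[0,0,0],[0,0,0],[0,0,0],[0,0,0],[0,0,0],[0,0,0],[0,0,0]],"jaw":[60,70,70,70,70,70,70,70,85,85,85,85]}'
python3 -c "
from h import *
goto(.393,.197,.22,-80.4)
for n in ['scene','side']: cv2.imwrite(f'pics/{n}6.png',manip.grab_frame(n))
crop('pics/scene6.png','pics/s6c.png',380,120,180,200,3)
crop('pics/side6.png','pics/d6c.png',80,150,220,170,3)"
```

```text
time: 8.8
tool_pos: [0.6251, 0.306, 0.2243]
tool_rot: [0.06, -0.058, 0.705, -0.704]
contact_force: [0.1, -0.7, 0.4]
gripper_width: 0.993
t 8.8 pos [0.6251 0.306  0.2243] tilt [0.004 0.001] jawyaw -80.41 F [ 0.1 -0.7  0.4] w 0.993 j [ 0.35  0.22  1.44 -0.    1.48  1.75]
offset total (units) [-4.64 -2.18 -0.09]
ang total [-0.01  0.03  0.  ]
```

View pics/s6c.png

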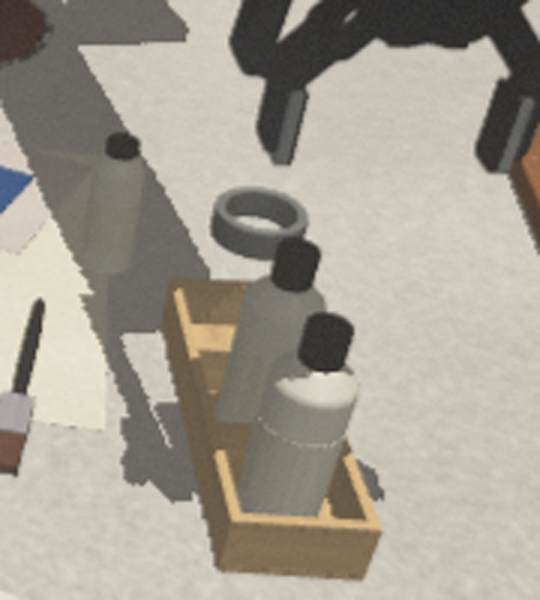

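View pics/d6c.png

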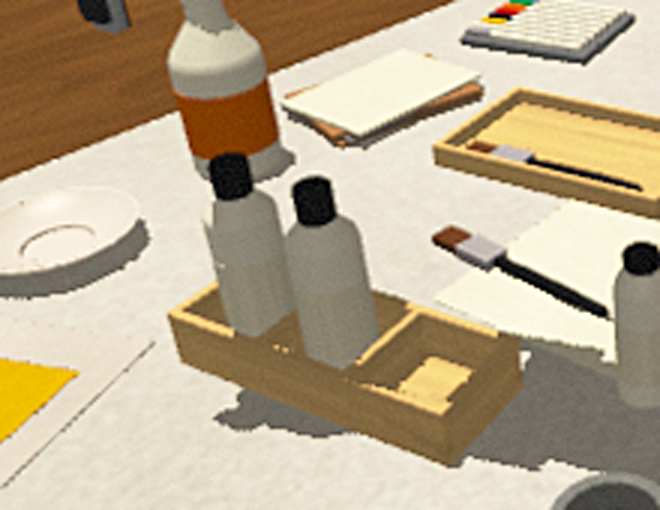

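```bash
python3 -m jog '{"offset":[[-0.3,-0.14,0],[-0.5,-0.23,0],[-0.5,-0.23,0],[-0.5,-0.23,0],[-0.5,-0.24,0],[-0.5,-0.24,0],[-0.5,-0.24,0],[-0.5,-0.24,0],[-0.4,-0.19,0],[-0.3,-0.14,0],[-0.12,-0.06,0],[0,0,0]],"angular":[[0,0,0],[0,0,0],[0,0,0],[0,0,0],[0,0,0],[0,0,0],[0,0,0],[0,0,0],[0,0,0],[0,0,0],[0,0,0],[0,0,0]],"jaw":[85,85,85,85,85,85,85,85,85,85,85,85]}'
python3 -c "
from h import *
p=st(); cv2.imwrite('pics/w7.png',manip.grab_frame('wrist'))
crop('pics/w7.png','pics/w7c.png',200,100,240,180,3)
print(proj('wrist',[.394,.197,.105],p),proj('wrist',[.394,.197,0],p))
goto(.394,.197,.043,-80.4)"
```

```text
time: 10.1
tool_pos: [0.3929, 0.1965, 0.2199]
tool_rot: [0.059, -0.059, 0.705, -0.705]
contact_force: [-0.5, 0.3, 0.1]
gripper_width: 0.995
t 10.1 pos [0.3929 0.1965 0.2199] tilt [0. 0.] jawyaw -80.42 F [-0.5  0.3  0.1] w 0.995 j [ 0.29 -0.41  2.04  0.    1.52  1.7 ]
[324.21162732 193.01220945] [324.11636883 168.77224904]
t 10.15 pos [0.3935 0.1967 0.2201] tilt [0. 0.] jawyaw -80.42 F [0.1 0.5 0.3] w 0.998 j [ 0.29 -0.41  2.04  0.    1.51  1.7 ]
offset total (units) [ 0.01  0.01 -3.54]
ang total [-0.  0.  0.]
```

View pics/w7c.png

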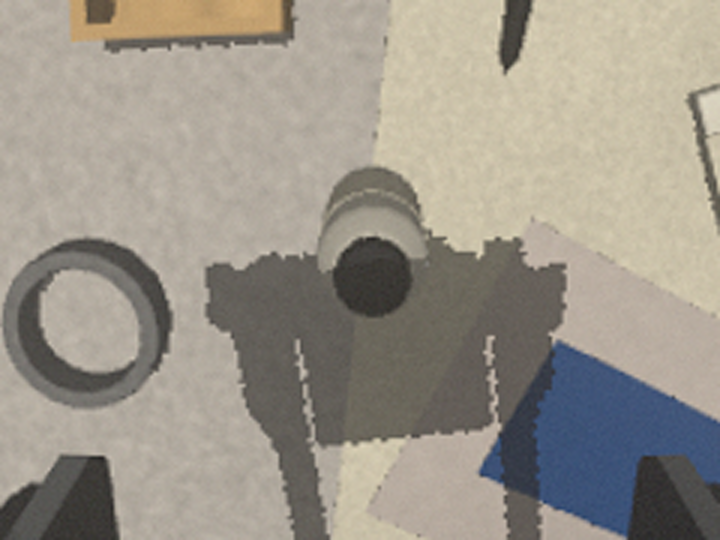

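```bash
python3 -m jog '{"offset":[[0.01,0,-0.3],[0,0,-0.5],[0,0,-0.5],[0,0,-0.5],[0,0,-0.5],[0,0,-0.5],[0,0,-0.4],[0,0,-0.24],[0,0,-0.1],[0,0,0],[0,0,0]],"angular":[[0,0,0],[0,0,0],[0,0,0],[0,0,0],[0,0,0],[0,0,0],[0,0,0],[0,0,0],[0,0,0],[0,0,0],[0,0,0]],"jaw":[85,85,85,85,85,85,85,85,85,85,85]}' && python3 -m jog '{"offset":[[0,0,0],[0,0,0],[0,0,0],[0,0,0],[0,0,0],[0,0,0],[0,0,0],[0,0,0]],"angular":[[0,0,0],[0,0,0],[0,0,0],[0,0,0],[0,0,0],[0,0,0],[0,0,0],[0,0,0]],"jaw":[24,24,24,24,24,24,24,24]}'
python3 -c "
from h import *
goto(.488,.284,.205,-80.4)"
```

```text
time: 11.25
tool_pos: [0.3947, 0.197, 0.0441]
tool_rot: [0.06, -0.059, 0.705, -0.704]
contact_force: [-1.2, 0.0, -0.3]
gripper_width: 0.999
time: 12.05
tool_pos: [0.3945, 0.197, 0.044]
tool_rot: [0.06, -0.059, 0.705, -0.705]
contact_force: [0.4, 0.7, 5.5]
gripper_width: 0.407
t 12.05 pos [0.3945 0.197  0.044 ] tilt [0.001 0.   ] jawyaw -80.41 F [0.4 0.7 5.5] w 0.407 j [ 0.29 -0.2   2.19  0.    1.16  1.7 ]
offset total (units) [1.87 1.74 3.22]
ang total [-0.    0.01  0.  ]
```

```bash
python3 -m jog '{"offset":[[0,0,0.2],[0,0,0.4],[0,0,0.5],[0,0,0.5],[0.2,0.2,0.4],[0.4,0.37,0],[0.4,0.37,0],[0.4,0.37,0],[0.3,0.28,0],[0.17,0.15,0],[0,0,0],[0,0,0]],"angular":[[0,0,0],[0,0,0],[0,0,0],[0,0,0],[0,0,0],[0,0,0],[0,0,0],[0,0,0],[0,0,0],[0,0,0],[0,0,0],[0,0,0]],"jaw":[24,24,24,24,24,24,24,24,24,24,24,24]}'
python3 -c "
from h import *
goto(.488,.284,.051,-80.4)
for n in ['scene','side']: cv2.imwrite(f'pics/{n}8.png',manip.grab_frame(n))
crop('pics/scene8.png','pics/s8c.png',380,120,180,200,3)
crop('pics/side8.png','pics/d8c.png',80,150,220,170,3)"
```

```text
time: 13.25
tool_pos: [0.4866, 0.2832, 0.1428]
tool_rot: [-0.059, 0.06, -0.704, 0.705]
contact_force: [0.3, -0.3, -1.0]
gripper_width: 0.405
t 13.25 pos [0.4866 0.2832 0.1428] tilt [-0.002 -0.001] jawyaw -80.41 F [ 0.3 -0.3 -1. ] w 0.405 j [ 0.4  -0.02  1.84 -0.    1.33  1.8 ]
offset total (units) [ 0.03  0.02 -1.84]
ang total [ 0.01 -0.01  0.  ]
```

View pics/s8c.png

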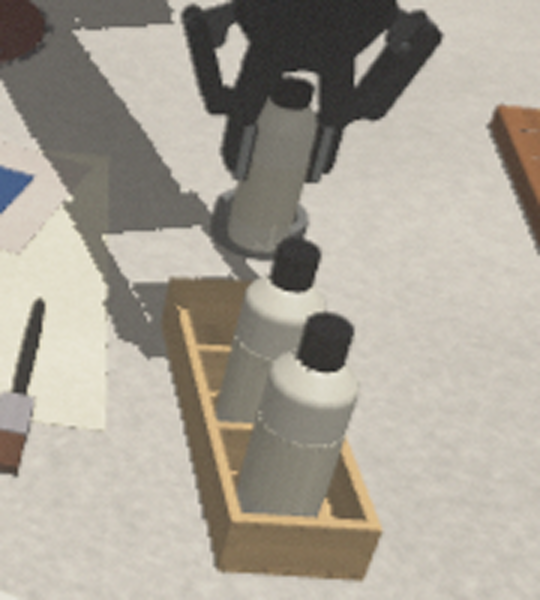

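View pics/d8c.png

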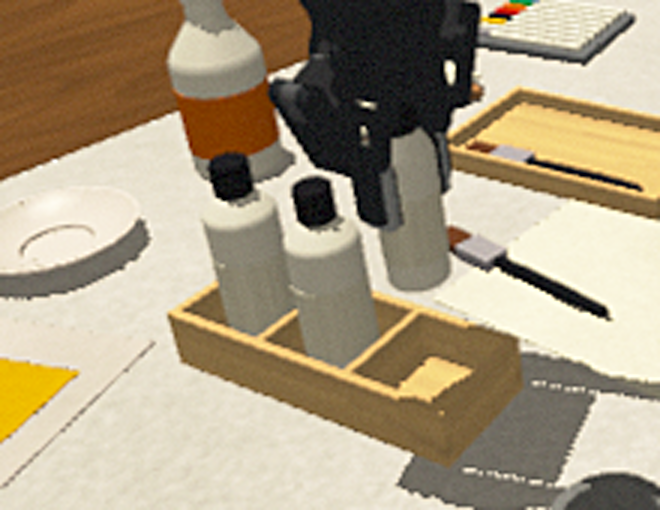

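```bash
python3 -m jog '{"offset":[[0,0,-0.2],[0,0,-0.35],[0,0,-0.35],[0,0,-0.35],[0,0,-0.25],[0,0,-0.15],[0,0,-0.1],[0,0,-0.06],[0,0,-0.03],[0,0,0],[0,0,0]],"angular":[[0,0,0],[0,0,0],[0,0,0],[0,0,0],[0,0,0],[0,0,0],[0,0,0],[0,0,0],[0,0,0],[0,0,0],[0,0,0]],"jaw":[24,24,24,24,24,24,24,24,24,24,24]}'
python3 -c "
from h import *
goto(.488,.284,.051,-80.4)
for n in ['scene','side']: cv2.imwrite(f'pics/{n}9.png',manip.grab_frame(n))
crop('pics/scene9.png','pics/s9c.png',380,120,180,200,3)
crop('pics/side9.png','pics/d9c.png',80,150,220,170,3)"
```

```text
time: 14.45
tool_pos: [0.4878, 0.2839, 0.0519]
tool_rot: [0.059, -0.059, 0.705, -0.705]
contact_force: [-0.2, 0.2, -0.8]
gripper_width: 0.401
t 14.45 pos [0.4878 0.2839 0.0519] tilt [0.001 0.   ] jawyaw -80.41 F [-0.2  0.2 -0.8] w 0.401 j [0.4  0.09 1.89 0.   1.16 1.8 ]
offset total (units) [ 0.    0.   -0.02]
ang total [-0.    0.01  0.  ]
```

View pics/d9c.png

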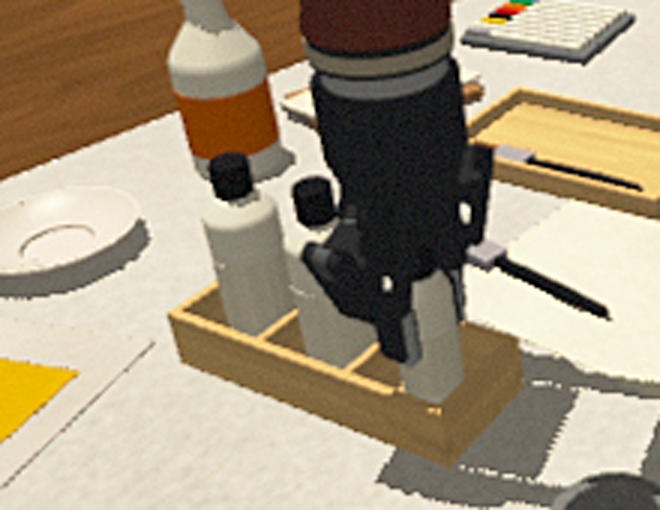

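```bash
python3 -m jog '{"offset":[[0,0,-0.04],[0,0,0],[0,0,0],[0,0,0],[0,0,0],[0,0,0],[0,0,0.3],[0,0,0.6],[0,0,0.7],[0,0,0.7],[0,0,0.6],[0,0,0.5]],"angular":[[0,0,0],[0,0,0],[0,0,0],[0,0,0],[0,0,0],[0,0,0],[0,0,0],[0,0,0],[0,0,0],[0,0,0],[0,0,0],[0,0,0]],"jaw":[24,24,65,65,65,65,65,65,65,65,65,65]}'
python3 -c "
from h import *
goto(.342,-.301,.23,-90+2.7)
for n in ['scene','side']: cv2.imwrite(f'pics/{n}10.png',manip.grab_frame(n))
crop('pics/scene10.png','pics/s10c.png',380,120,180,200,3)
crop('pics/side10.png','pics/d10c.png',80,150,220,170,3)"
```

```text
time: 15.75
tool_pos: [0.488, 0.284, 0.2231]
tool_rot: [0.06, -0.058, 0.705, -0.704]
contact_force: [1.4, 0.0, -0.0]
gripper_width: 0.76
t 15.75 pos [0.488  0.284  0.2231] tilt [0.003 0.001] jawyaw -80.41 F [ 1.4  0.  -0. ] w 0.76 j [ 0.4  -0.09  1.77  0.    1.46  1.8 ]
offset total (units) [ -2.92 -11.7    0.14]
ang total [-0.01  0.03 -1.15]
```

View pics/d10c.png

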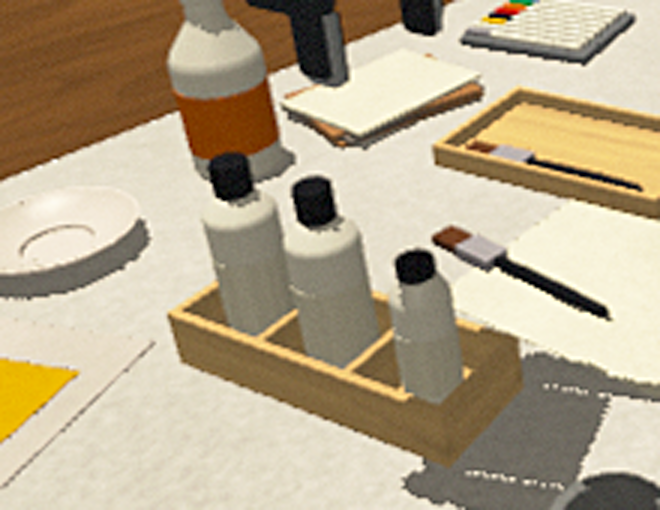

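View pics/s10c.png

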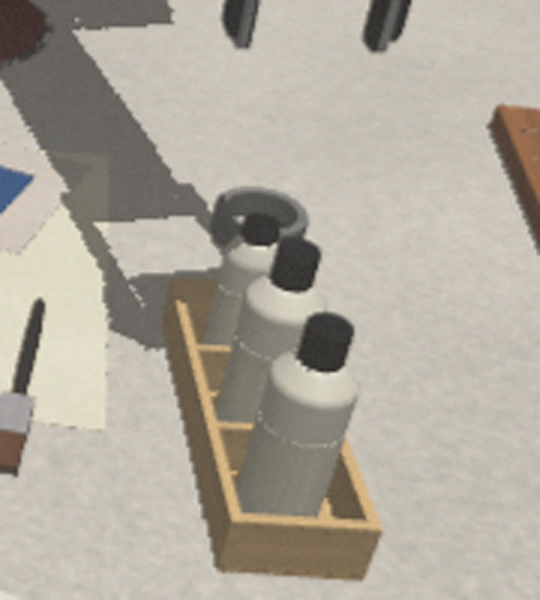

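```bash
python3 -m jog '{"offset":[[-0.08,-0.3,0],[-0.12,-0.5,0],[-0.16,-0.65,0],[-0.16,-0.65,0],[-0.16,-0.65,0],[-0.16,-0.65,0],[-0.16,-0.65,0],[-0.16,-0.65,0],[-0.16,-0.65,0],[-0.16,-0.65,0],[-0.16,-0.65,0],[-0.16,-0.65,0]],"angular":[[0,0,-0.2],[0,0,-0.2],[0,0,-0.2],[0,0,-0.2],[0,0,-0.2],[0,0,-0.15],[0,0,0],[0,0,0],[0,0,0],[0,0,0],[0,0,0],[0,0,0]],"jaw":[85,85,85,85,85,85,85,85,85,85,85,85]}' && python3 -m jog '{"offset":[[-0.16,-0.65,0],[-0.16,-0.65,0],[-0.16,-0.65,0],[-0.16,-0.65,0],[-0.16,-0.65,0],[-0.12,-0.5,0],[-0.12,-0.3,0],[-0.08,-0.2,0],[0,0,0],[0,0,0]],"angular":[[0,0,0],[0,0,0],[0,0,0],[0,0,0],[0,0,0],[0,0,0],[0,0,0],[0,0,0],[0,0,0],[0,0,0]],"jaw":[85,85,85,85,85,85,85,85,85,85]}'
python3 -c "
from h import *
p=st(); cv2.imwrite('pics/w11.png',manip.grab_frame('wrist'));np.save('pose11.npy',np.r_[p[0],p[1]])
crop('pics/w11.png','pics/w11c.png',200,100,240,180,3)
print(proj('wrist',[.342,-.301,.07],p),proj('wrist',[.342,-.301,0],p))
goto(.342,-.301,.033,-87.3)"
```

```text
time: 17.05
tool_pos: [0.3953, -0.0825, 0.2173]
tool_rot: [0.015, -0.017, 0.707, -0.707]
contact_force: [1.3, 0.5, 0.9]
gripper_width: 1.003
time: 18.05
tool_pos: [0.341, -0.2931, 0.2185]
tool_rot: [0.016, -0.017, 0.707, -0.706]
contact_force: [0.4, -0.2, -0.6]
gripper_width: 0.995
t 18.05 pos [ 0.341  -0.2931  0.2185] tilt [-0.001  0.001] jawyaw -87.33 F [ 0.4 -0.2 -0.6] w 0.995 j [-0.88 -0.38  2.02  0.    1.51  0.65]
[332.81287748 183.82018965] [331.25039701 169.2596382 ]
t 18.1 pos [ 0.3413 -0.293   0.2188] tilt [-0.     0.001] jawyaw -87.29 F [-0.2  0.1 -0.2] w 0.993 j [-0.88 -0.38  2.02  0.    1.51  0.65]
offset total (units) [ 0.01 -0.16 -3.72]
ang total [-0.01 -0.   -0.  ]
```

View pics/w11c.png

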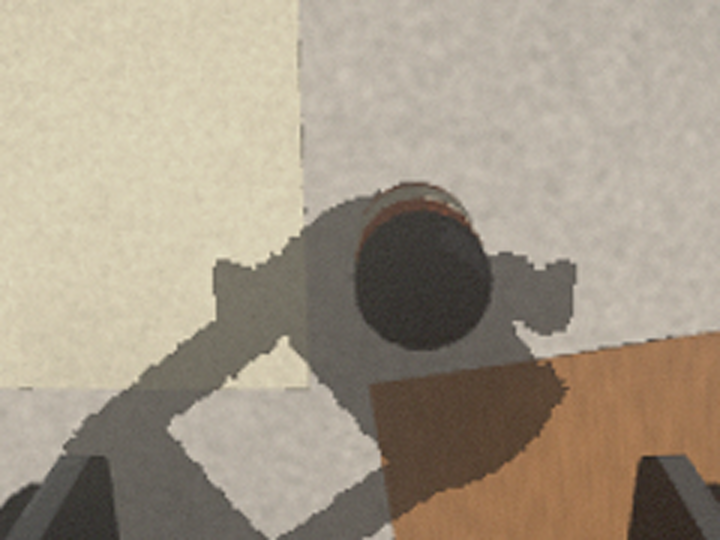

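View pics/w11.png

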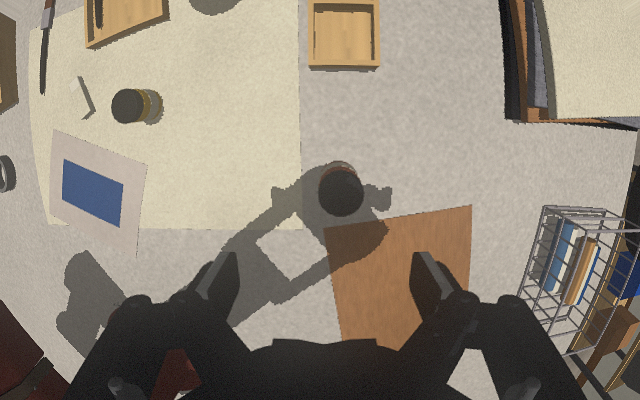

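```bash
python3 -c "
from h import *
a=np.load('pose11.npy');p=(a[:3],a[3:])
print(onz('wrist',(341.3,193.3),.07,p), tri(ray('scene',(219,144.3)),ray('wrist',(341.3,193.3),p)))
print(onz('wrist',(308,66),.03,p),onz('wrist',(379.5,69),.03,p))
print(onz('wrist',(127.5,105.5),.06,p))
print('jt', tri(ray('scene',(210,185.5)),ray('wrist',(308,64),p)),tri(ray('scene',(181.75,181.75)),ray('wrist',(379.5,67),p)))
crop('pics/w11.png','pics/w11d.png',280,0,120,90,6)"
```

```text
[ 0.33284372 -0.3098473   0.07      ] (array([ 0.33046284, -0.30917975,  0.06441954]), [np.float64(0.0013162433603834856), np.float64(0.0013162433603835155)])
[ 0.45858577 -0.27001211  0.03      ] [ 0.46030148 -0.34540834  0.03      ]
[ 0.42052242 -0.07150553  0.06      ]
jt (array([ 0.46117823, -0.26957107,  0.02631485]), [np.float64(0.0001486600958097862), np.float64(0.00014866009580974672)]) (array([ 0.4623855 , -0.34490866,  0.02602307]), [np.float64(0.0012246765368495996), np.float64(0.0012246765368496846)])
```

View pics/w11d.png

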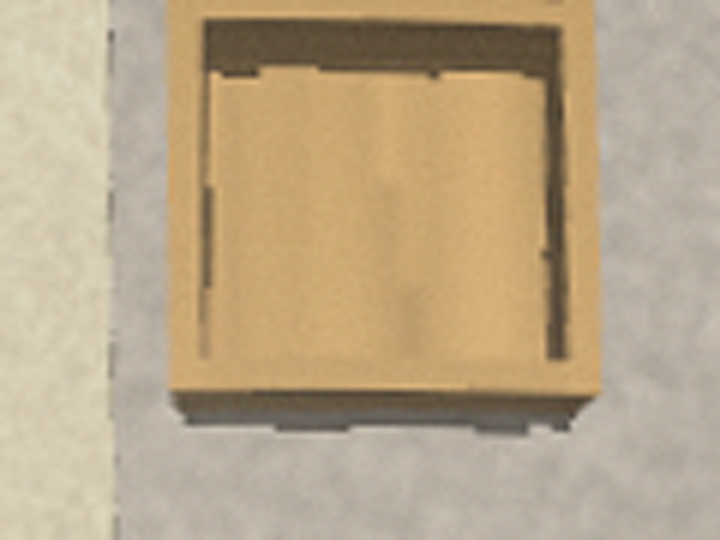

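```bash
python3 -c "
from h import *
a=np.load('pose11.npy');p=(a[:3],a[3:])
print('RT-x+y',proj('wrist',[.505,.0369,.018],p),'RT-x-y',proj('wrist',[.5314,-.0891,.017],p))
print('sj',proj('wrist',[.421,-.0645,.06],p),'cup lid',proj('wrist',[.585,-.146,.117],p))
a=np.load('pose1.npy');p=(a[:3],a[3:])
print('w1 RT-x+y',proj('wrist',[.505,.0369,.018],p),'RT-x-y',proj('wrist',[.5314,-.0891,.017],p))
print('JT',proj('wrist',[.4662,-.2659,.03],p),proj('wrist',[.4676,-.3392,.03],p))
crop('pics/w11.png','pics/w11e.png',70,0,120,130,5)
crop('pics/w1.png','pics/w1d.png',140,30,340,180,2.3)
"
```

```text
RT-x+y [86.42598661 50.1359228 ] RT-x-y [162.93180383  15.56199416]
sj [122.73776455 105.51840347] cup lid [174.39225834 -67.59677779]
w1 RT-x+y [160.39647735  58.31137539] RT-x-y [259.68105146  42.64674829]
JT [403.76988449 123.25699836] [461.12499277 135.81844428]
```

View pics/w11e.png

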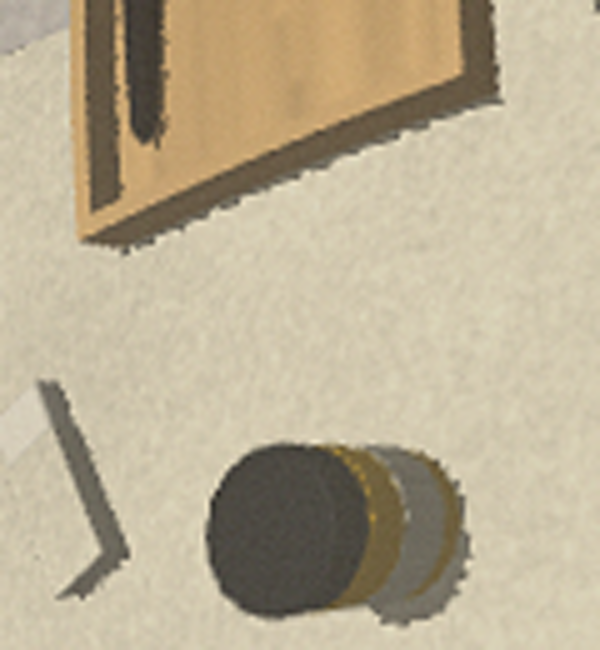

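View pics/w1d.png

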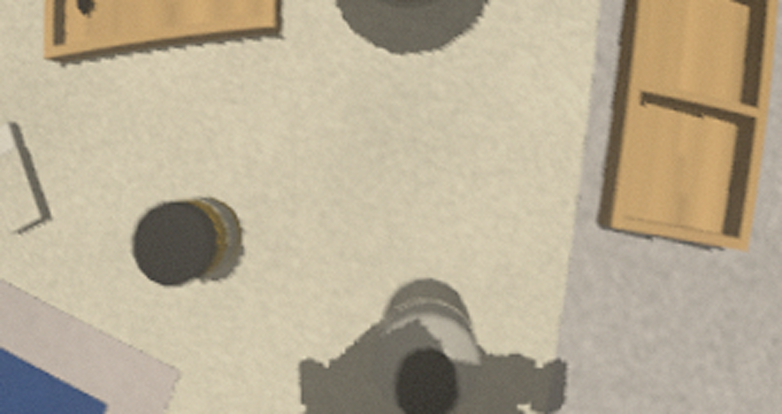

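```bash
python3 -m jog '{"offset":[[-0.1,-0.2,0],[-0.07,-0.12,0],[0,0,-0.3],[0,0,-0.4],[0,0,-0.4],[0,0,-0.3],[0,0,0],[0,0,0]],"angular":[[0,0,0],[0,0,0],[0,0,0],[0,0,0],[0,0,0],[0,0,0],[0,0,0],[0,0,0]],"jaw":[85,85,85,85,85,85,85,85]}'
python3 -c "
from h import *
p=st(); cv2.imwrite('pics/w12.png',manip.grab_frame('wrist'));np.save('pose12.npy',np.r_[p[0],p[1]])
crop('pics/w12.png','pics/w12c.png',200,100,240,180,3)
print(proj('wrist',[.3325,-.3095,.07],p),proj('wrist',[.3325,-.3095,0],p))
goto(.3325,-.3095,.033,-87.3)"
```

```text
time: 18.9
tool_pos: [0.3328, -0.3096, 0.149]
tool_rot: [0.016, -0.017, 0.707, -0.707]
contact_force: [0.7, 0.6, 1.2]
gripper_width: 0.997
t 18.9 pos [ 0.3328 -0.3096  0.149 ] tilt [-0.     0.001] jawyaw -87.31 F [0.7 0.6 1.2] w 0.997 j [-0.91 -0.31  2.08  0.    1.37  0.61]
[324.43910444 207.82203248] [324.35038405 184.66743832]
t 18.95 pos [ 0.3332 -0.3101  0.15  ] tilt [ 0.001 -0.001] jawyaw -87.31 F [ 0.4 -1.2  0.6] w 0.997 j [-0.91 -0.31  2.08  0.    1.37  0.61]
offset total (units) [-0.01  0.01 -2.34]
ang total [0.01 0.01 0.  ]
```

View pics/w12c.png

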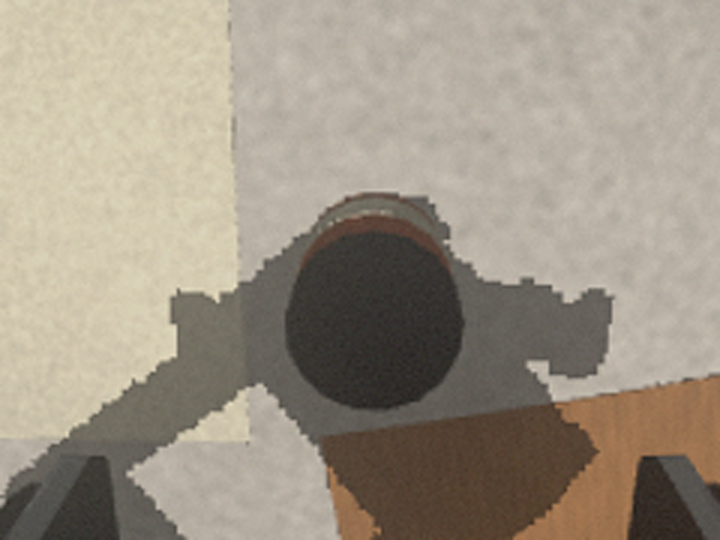

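```bash
python3 -m jog '{"offset":[[0,0,-0.3],[0,0,-0.45],[0,0,-0.45],[0,0,-0.45],[0,0,-0.35],[0,0,-0.2],[0,0,-0.12],[0,0,0],[0,0,0],[0,0,0]],"angular":[[0,0,0],[0,0,0],[0,0,0],[0,0,0],[0,0,0],[0,0,0],[0,0,0],[0,0,0],[0,0,0],[0,0,0]],"jaw":[85,85,85,85,85,85,85,85,80,75]}' && python3 -m jog '{"offset":[[0,0,0],[0,0,0],[0,0,0],[0,0,0],[0,0,0],[0,0,0],[0,0,0],[0,0,0]],"angular":[[0,0,0],[0,0,0],[0,0,0],[0,0,0],[0,0,0],[0,0,0],[0,0,0],[0,0,0]],"jaw":[60,52,46,40,36,36,36,36]}'
python3 -c "
from h import *
goto(.5,-.30,.14,-87.3)"
```

```text
time: 19.95
tool_pos: [0.3335, -0.3105, 0.0344]
tool_rot: [-0.017, 0.016, -0.706, 0.708]
contact_force: [0.7, -0.7, -0.5]
gripper_width: 0.878
time: 20.75
tool_pos: [0.3332, -0.3101, 0.0339]
tool_rot: [-0.017, 0.016, -0.707, 0.707]
contact_force: [-0.5, 0.5, 5.6]
gripper_width: 0.522
t 20.75 pos [ 0.3332 -0.3101  0.0339] tilt [ 0.001 -0.001] jawyaw -87.31 F [-0.5  0.5  5.6] w 0.522 j [-0.91 -0.15  2.16  0.    1.13  0.61]
offset total (units) [3.34 0.2  2.12]
ang total [0. 0. 0.]
```

```bash
python3 -m jog '{"offset":[[0,0,0.2],[0,0,0.35],[0,0,0.45],[0,0,0.45],[0.1,0,0.35],[0.3,0,0.2],[0.45,0.02,0],[0.5,0.02,0],[0.5,0.02,0],[0.5,0.02,0],[0.5,0.02,0],[0.5,0.02,0]],"angular":[[0,0,0],[0,0,0],[0,0,0],[0,0,0],[0,0,0],[0,0,0],[0,0,0],[0,0,0],[0,0,0],[0,0,0],[0,0,0],[0,0,0]],"jaw":[36,36,36,36,36,36,36,36,36,36,36,36]}' && python3 -m jog '{"offset":[[0.4,0.02,0],[0.25,0,0],[0.1,0,0],[0,0,0],[0,0,0]],"angular":[[0,0,0],[0,0,0],[0,0,0],[0,0,0],[0,0,0]],"jaw":[36,36,36,36,36]}'
python3 -c "
from h import *
p=st(); cv2.imwrite('pics/w13.png',manip.grab_frame('wrist'));np.save('pose13.npy',np.r_[p[0],p[1]])
cv2.imwrite('pics/s13.png',manip.grab_frame('scene'))
crop('pics/s13.png','pics/s13c.png',110,90,180,170,3.3)"
```

```text
time: 21.95
tool_pos: [0.5009, -0.3032, 0.1326]
tool_rot: [0.016, -0.017, 0.707, -0.707]
contact_force: [-0.3, 0.0, -0.5]
gripper_width: 0.52
time: 22.45
tool_pos: [0.5371, -0.3028, 0.1331]
tool_rot: [0.016, -0.017, 0.707, -0.707]
contact_force: [0.2, 1.0, -1.6]
gripper_width: 0.522
t 22.45 pos [ 0.5371 -0.3028  0.1331] tilt [-0.001  0.   ] jawyaw -87.33 F [ 0.2  1.  -1.6] w 0.522 j [-0.63  0.11  1.72 -0.    1.31  0.89]
```

View pics/w13.png

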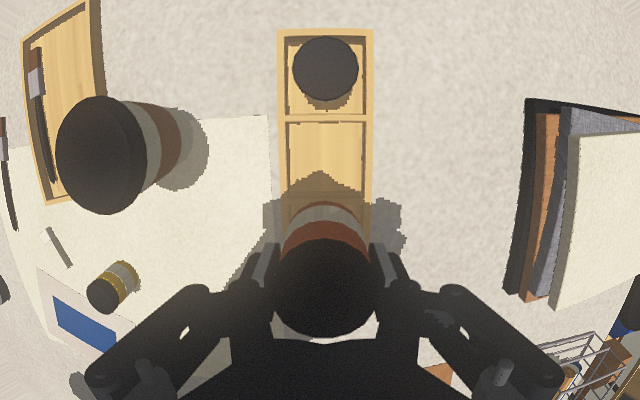

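View pics/s13c.png

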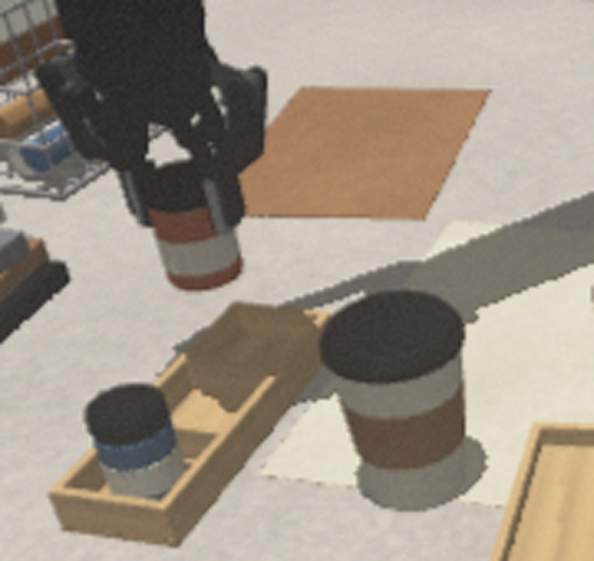

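```bash
python3 -c "
from h import *
crop('pics/w13.png','pics/w13c.png',255,15,140,120,5.5)"
```

```text
(no output)
```

View pics/w13c.png

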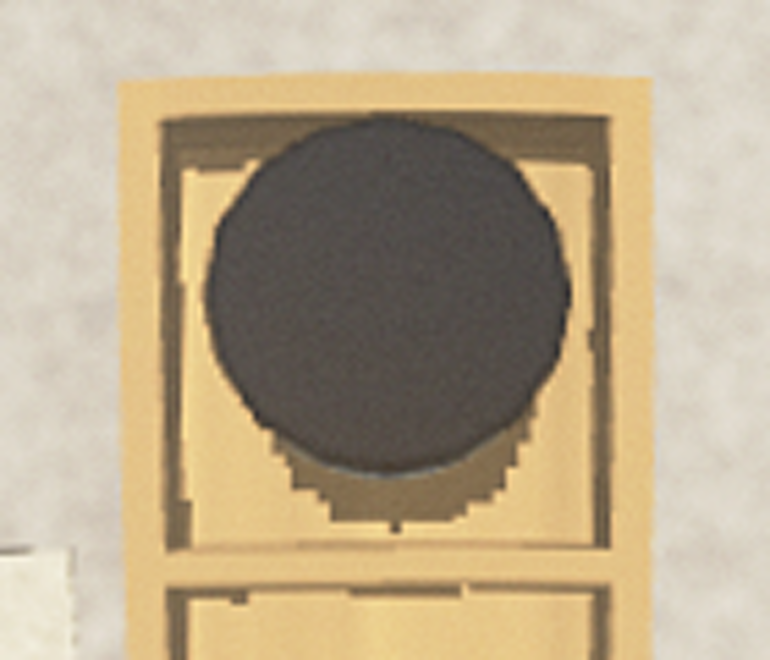

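```bash
python3 -c "
from h import *
a=np.load('pose13.npy');p=(a[:3],a[3:])
for n,u,z in [('+x+y',(276.6,29.5),.03),('+x-y',(373.5,29.4),.03),('div',(325.5,118.1),.03),('cap',(325.5,68.8),.072)]: print(n,onz('wrist',u,z,p))
a=np.load('pose11.npy');p=(a[:3],a[3:])
print(onz('wrist',(308.3,64.7),.03,p),onz('wrist',(380,65.3),.03,p))
"
```

```text
+x+y [ 0.67349985 -0.2585095   0.03      ]
+x-y [ 0.67734689 -0.33444183  0.03      ]
div [ 0.60276357 -0.30031924  0.03      ]
cap [ 0.6368909  -0.29845573  0.072     ]
[ 0.46001106 -0.27025977  0.03      ] [ 0.4644145  -0.34573968  0.03      ]
```

```bash
python3 -m jog '{"offset":[[0.25,0,0],[0.3,0.02,-0.1],[0.08,0,-0.3],[0,0,-0.4],[0,0,-0.4],[0,0,-0.25],[0,0,-0.15],[0,0,-0.1],[0,0,-0.06],[0,0,0],[0,0,0]],"angular":[[0,0,0],[0,0,0],[0,0,0],[0,0,0],[0,0,0],[0,0,0],[0,0,0],[0,0,0],[0,0,0],[0,0,0],[0,0,0]],"jaw":[36,36,36,36,36,36,36,36,36,36,36]}'
python3 -c "
from h import *
goto(.5685,-.302,.0399,-87)
cv2.imwrite('pics/s14.png',manip.grab_frame('scene'))
crop('pics/s14.png','pics/s14c.png',110,90,180,170,3.3)"
```

```text
time: 23.65
tool_pos: [0.5699, -0.3021, 0.0462]
tool_rot: [-0.017, 0.016, -0.707, 0.707]
contact_force: [0.7, 0.4, -1.8]
gripper_width: 0.523
t 23.65 pos [ 0.5699 -0.3021  0.0462] tilt [ 0.001 -0.001] jawyaw -87.31 F [ 0.7  0.4 -1.8] w 0.523 j [-0.6   0.27  1.69  0.    1.17  0.92]
offset total (units) [-0.03  0.   -0.13]
ang total [0.01 0.01 0.05]
```

View pics/s14c.png

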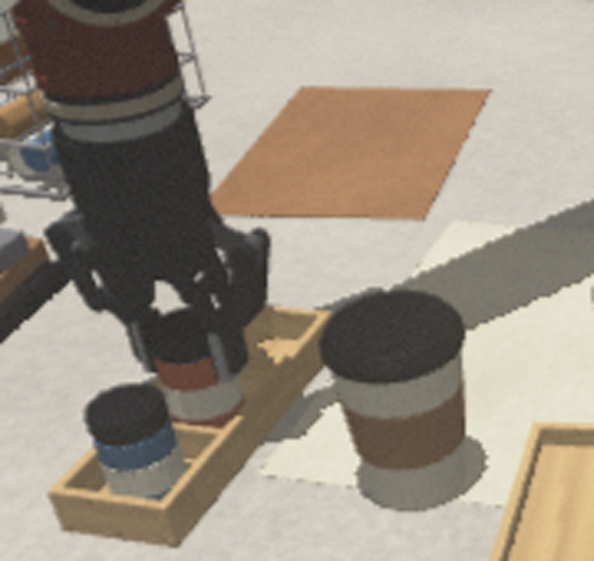

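```bash
python3 -m jog '{"offset":[[0,0,-0.03],[0,0,-0.03],[0,0,-0.02],[0,0,-0.02],[0,0,-0.015],[0,0,0],[0,0,0]],"angular":[[0,0,0],[0,0,0],[0,0,0],[0,0,0],[0,0,0],[0,0,0],[0,0,0]],"jaw":[36,36,36,36,36,36,36]}'
```

```text
time: 24.4
tool_pos: [0.5695, -0.3018, 0.0399]
tool_rot: [0.017, -0.017, 0.707, -0.707]
contact_force: [-0.6, 1.6, 2.5]
gripper_width: 0.521
```

```bash
python3 -m jog '{"offset":[[0,0,-0.01],[0,0,0],[0,0,0],[0,0,0],[0,0,0],[0,0,0.2],[0,0,0.4],[0,0,0.5],[0,0,0.6],[0,0,0.6],[0,0,0.4],[0,0,0.2]],"angular":[[0,0,0],[0,0,0],[0,0,0],[0,0,0],[0,0,0],[0,0,0],[0,0,0],[0,0,0],[0,0,0],[0,0,0],[0,0,0],[0,0,0]],"jaw":[36,48,54,60,66,66,66,66,66,66,66,66]}'
python3 -c "
from h import *
goto(.4215,-.0655,.20,-87)
cv2.imwrite('pics/s15.png',manip.grab_frame('scene'))
crop('pics/s15.png','pics/s15c.png',110,90,180,170,3.3)"
```

```text
time: 25.6
tool_pos: [0.5706, -0.3025, 0.188]
tool_rot: [-0.018, 0.015, -0.706, 0.708]
contact_force: [0.6, 0.1, 0.5]
gripper_width: 0.776
t 25.6 pos [ 0.5706 -0.3025  0.188 ] tilt [ 0.004 -0.003] jawyaw -87.31 F [0.6 0.1 0.5] w 0.776 j [-0.6   0.13  1.61  0.    1.4   0.92]
offset total (units) [-2.98  4.74  0.24]
ang total [0.03 0.04 0.05]
```

View pics/s15c.png

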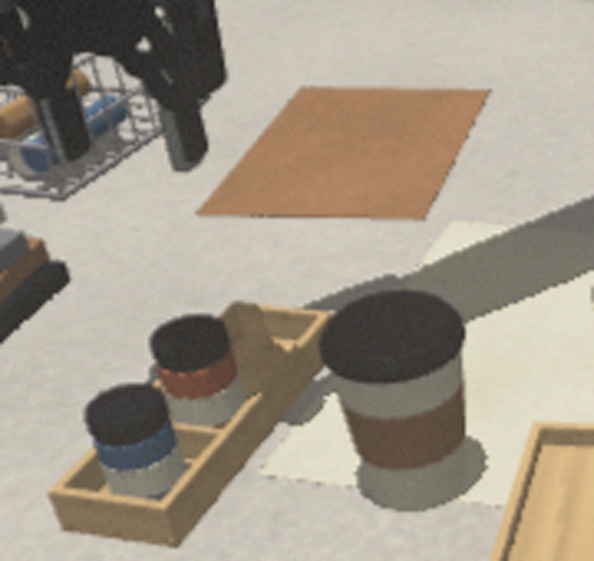

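```bash
python3 -m jog '{"offset":[[-0.15,0.24,0],[-0.3,0.48,0],[-0.36,0.57,0],[-0.36,0.57,0],[-0.36,0.57,0],[-0.36,0.57,0],[-0.36,0.57,0],[-0.33,0.53,0],[-0.25,0.39,0],[-0.13,0.24,0],[0,0,0],[0,0,0]],"angular":[[0,0,0],[0,0,0],[0,0,0],[0,0,0],[0,0,0],[0,0,0],[0,0,0],[0,0,0],[0,0,0],[0,0,0],[0,0,0],[0,0,0]],"jaw":[85,85,85,85,85,85,85,85,85,85,85,85]}'
python3 -c "
from h import *
p=st(); cv2.imwrite('pics/w16.png',manip.grab_frame('wrist'));np.save('pose16.npy',np.r_[p[0],p[1]])
crop('pics/w16.png','pics/w16c.png',200,100,240,180,3)
print(proj('wrist',[.4215,-.0655,.06],p))
goto(.4215,-.0655,.028,-87)"
```

```text
time: 26.85
tool_pos: [0.4216, -0.0656, 0.1839]
tool_rot: [-0.017, 0.017, -0.707, 0.707]
contact_force: [0.3, -0.7, -0.4]
gripper_width: 0.995
t 26.85 pos [ 0.4216 -0.0656  0.1839] tilt [ 0. -0.] jawyaw -87.3 F [ 0.3 -0.7 -0.4] w 0.995 j [-0.33 -0.42  2.11 -0.    1.46  1.19]
[324.30694523 191.5476334 ]
t 26.9 pos [ 0.4218 -0.0659  0.184 ] tilt [ 0. -0.] jawyaw -87.33 F [ 0.5  0.6 -1. ] w 0.993 j [-0.33 -0.42  2.11 -0.    1.46  1.19]
offset total (units) [-0.01  0.01 -3.12]
ang total [0.   0.   0.06]
```

View pics/w16c.png

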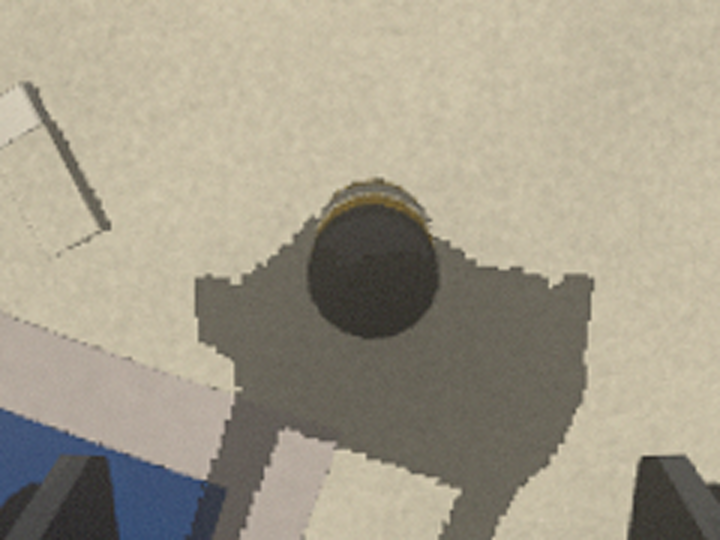

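View pics/w16.png

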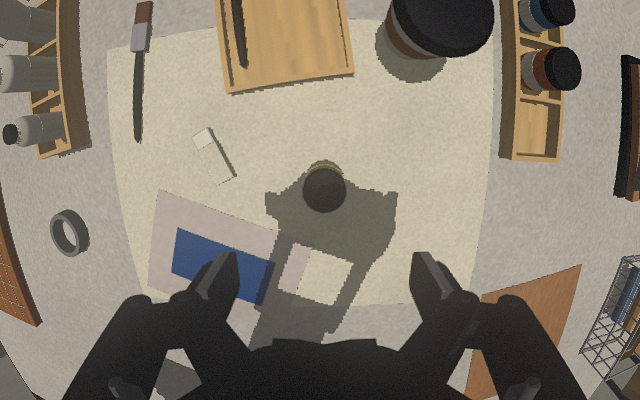

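```bash
python3 -m jog '{"offset":[[0,0,-0.3],[0,0,-0.5],[0,0,-0.5],[0,0,-0.5],[0,0,-0.5],[0,0,-0.4],[0,0,-0.2],[0,0,-0.14],[0,0,0],[0,0,0],[0,0,0]],"angular":[[0,0,0],[0,0,0],[0,0,0],[0,0,0],[0,0,0],[0,0,0],[0,0,0],[0,0,0],[0,0,0],[0,0,0],[0,0,0]],"jaw":[85,85,85,85,85,85,85,85,85,80,70]}' && python3 -m jog '{"offset":[[0,0,0],[0,0,0],[0,0,0],[0,0,0],[0,0,0],[0,0,0],[0,0,0],[0,0,0]],"angular":[[0,0,0],[0,0,0],[0,0,0],[0,0,0],[0,0,0],[0,0,0],[0,0,0],[0,0,0]],"jaw":[58,48,42,36,30,30,30,30]}'
python3 -c "
from h import *
goto(.4996,-.3058,.131,-87)"
```

```text
time: 28.0
tool_pos: [0.4224, -0.0656, 0.0332]
tool_rot: [-0.017, 0.016, -0.707, 0.707]
contact_force: [0.1, 0.4, 0.2]
gripper_width: 0.819
time: 28.8
tool_pos: [0.422, -0.0655, 0.0327]
tool_rot: [-0.017, 0.016, -0.707, 0.707]
contact_force: [0.5, -0.2, 5.2]
gripper_width: 0.451
t 28.8 pos [ 0.422  -0.0655  0.0327] tilt [ 0.001 -0.   ] jawyaw -87.31 F [ 0.5 -0.2  5.2] w 0.451 j [-0.33 -0.22  2.22  0.    1.14  1.2 ]
offset total (units) [ 1.55 -4.81  1.97]
ang total [0.   0.01 0.05]
```

```bash
python3 -m jog '{"offset":[[0,0,0.2],[0,0,0.4],[0,0,0.5],[0,0,0.5],[0,0,0.5],[0.06,-0.2,0.3],[0.12,-0.4,0.2],[0.16,-0.5,0],[0.16,-0.5,0],[0.16,-0.5,0],[0.16,-0.5,0],[0.16,-0.5,0]],"angular":[[0,0,0],[0,0,0],[0,0,0],[0,0,0],[0,0,0],[0,0,0],[0,0,0],[0,0,0],[0,0,0],[0,0,0],[0,0,0],[0,0,0]],"jaw":[30,30,30,30,30,30,30,30,30,30,30,30]}' && python3 -m jog '{"offset":[[0.16,-0.5,0],[0.16,-0.5,0],[0.12,-0.4,0],[0.09,-0.2,0],[0.04,-0.11,0],[0,0,0],[0,0,0]],"angular":[[0,0,0],[0,0,0],[0,0,0],[0,0,0],[0,0,0],[0,0,0],[0,0,0]],"jaw":[30,30,30,30,30,30,30]}'
python3 -c "
from h import *
goto(.4996,-.3058,.0387,-87)
cv2.imwrite('pics/w17.png',manip.grab_frame('wrist'))"
```

```text
time: 30.0
tool_pos: [0.4699, -0.2217, 0.161]
tool_rot: [0.016, -0.017, 0.707, -0.707]
contact_force: [0.6, 0.7, -1.3]
gripper_width: 0.451
time: 30.7
tool_pos: [0.4986, -0.3051, 0.1617]
tool_rot: [0.017, -0.017, 0.707, -0.707]
contact_force: [0.2, -1.7, -0.4]
gripper_width: 0.446
t 30.7 pos [ 0.4986 -0.3051  0.1617] tilt [-0.001  0.001] jawyaw -87.28 F [ 0.2 -1.7 -0.4] w 0.446 j [-0.68  0.01  1.77  0.    1.36  0.85]
offset total (units) [ 0.02 -0.01 -2.46]
ang total [-0.01 -0.01  0.05]
```

View pics/w17.png

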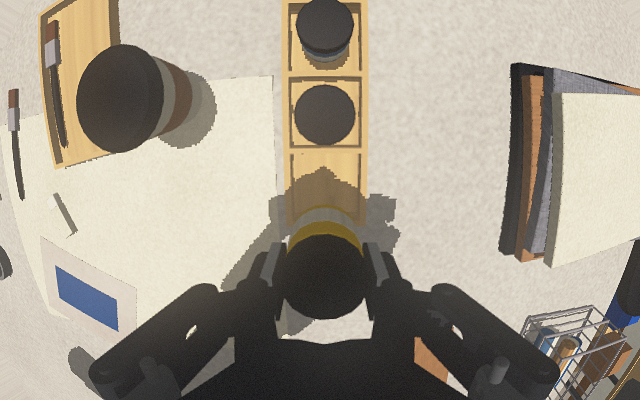

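```bash
python3 -m jog '{"offset":[[0.01,0,-0.2],[0,0,-0.4],[0,0,-0.4],[0,0,-0.4],[0,0,-0.35],[0,0,-0.25],[0,0,-0.15],[0,0,-0.1],[0,0,-0.06],[0,0,0],[0,0,0]],"angular":[[0,0,0],[0,0,0],[0,0,0],[0,0,0],[0,0,0],[0,0,0],[0,0,0],[0,0,0],[0,0,0],[0,0,0],[0,0,0]],"jaw":[30,30,30,30,30,30,30,30,30,30,30]}'
python3 -c "
from h import *
goto(.4996,-.3058,.0387,-87)
cv2.imwrite('pics/s18.png',manip.grab_frame('scene'))
crop('pics/s18.png','pics/s18c.png',110,90,180,170,3.3)"
```

```text
time: 31.85
tool_pos: [0.4998, -0.3061, 0.0473]
tool_rot: [-0.017, 0.016, -0.707, 0.707]
contact_force: [-0.1, -0.3, -0.9]
gripper_width: 0.45
t 31.85 pos [ 0.4998 -0.3061  0.0473] tilt [ 0.001 -0.001] jawyaw -87.31 F [-0.1 -0.3 -0.9] w 0.45 j [-0.68  0.14  1.84 -0.    1.16  0.85]
offset total (units) [-0.    0.01 -0.17]
ang total [0.01 0.01 0.05]
```

View pics/s18c.png

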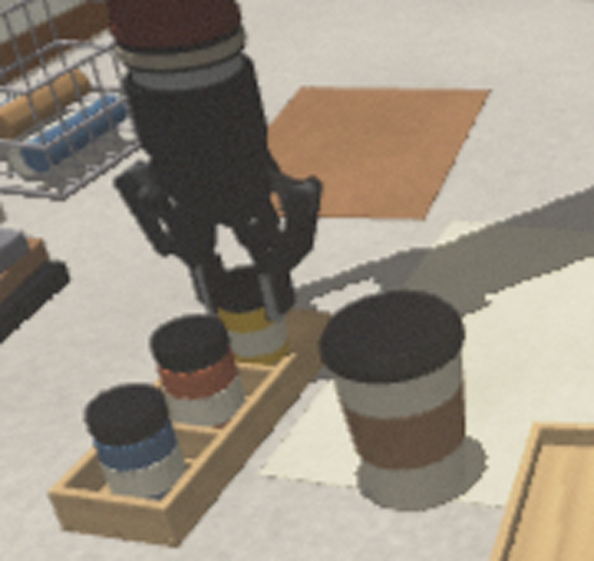

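```bash
python3 -m jog '{"offset":[[0,0,-0.04],[0,0,-0.04],[0,0,-0.03],[0,0,-0.03],[0,0,-0.02],[0,0,-0.01],[0,0,0],[0,0,0]],"angular":[[0,0,0],[0,0,0],[0,0,0],[0,0,0],[0,0,0],[0,0,0],[0,0,0],[0,0,0]],"jaw":[30,30,30,30,30,30,30,30]}'
```

```text
time: 32.7
tool_pos: [0.4995, -0.3058, 0.0387]
tool_rot: [0.017, -0.017, 0.707, -0.707]
contact_force: [-1.9, 1.8, 5.3]
gripper_width: 0.449
```

Contact. Release and lift.

```bash
python3 -m jog '{"offset":[[0,0,0],[0,0,0],[0,0,0],[0,0,0],[0,0,0],[0,0,0.2],[0,0,0.4],[0,0,0.6],[0,0,0.6],[0,0,0.6],[0,0,0.4],[0,0,0.2]],"angular":[[0,0,0],[0,0,0],[0,0,0],[0,0,0],[0,0,0],[0,0,0],[0,0,0],[0,0,0],[0,0,0],[0,0,0],[0,0,0],[0,0,0]],"jaw":[42,48,54,60,62,62,62,62,62,62,62,62]}'
python3 -c "
from h import *
goto(.554,.154,.19,-90-1.2)
cv2.imwrite('pics/s19.png',manip.grab_frame('scene'))
crop('pics/s19.png','pics/s19c.png',110,90,180,170,3.3)"
```

```text
time: 33.9
tool_pos: [0.5005, -0.3066, 0.1918]
tool_rot: [-0.018, 0.015, -0.706, 0.708]
contact_force: [0.4, -0.5, -0.1]
gripper_width: 0.73
t 33.9 pos [ 0.5005 -0.3066  0.1918] tilt [ 0.004 -0.003] jawyaw -87.31 F [ 0.4 -0.5 -0.1] w 0.73 j [-0.68 -0.01  1.75  0.    1.4   0.85]
offset total (units) [ 1.07  9.21 -0.04]
ang total [ 0.03  0.04 -0.65]
```

View pics/s19c.png

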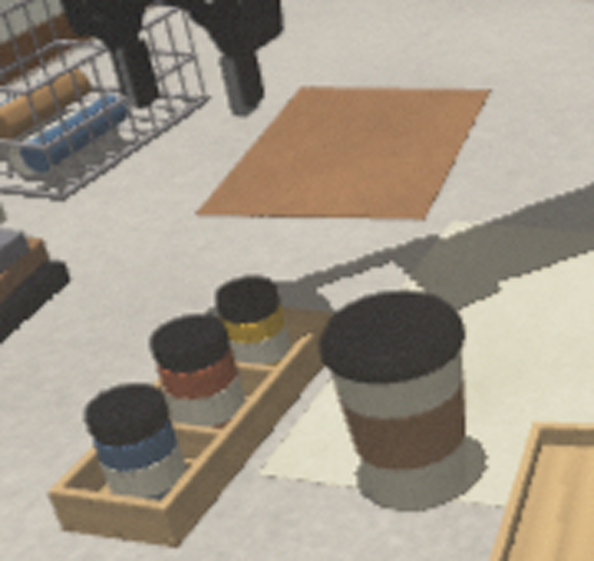

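```bash
python3 -m jog '{"offset":[[0.04,0.3,0],[0.06,0.55,0],[0.08,0.7,0],[0.08,0.7,0],[0.08,0.7,0],[0.08,0.7,0],[0.08,0.7,0],[0.08,0.7,0],[0.08,0.7,0],[0.08,0.7,0],[0.08,0.7,0],[0.08,0.7,0]],"angular":[[0,0,-0.2],[0,0,-0.2],[0,0,-0.15],[0,0,-0.1],[0,0,0],[0,0,0],[0,0,0],[0,0,0],[0,0,0],[0,0,0],[0,0,0],[0,0,0]],"jaw":[62,62,62,62,62,62,60,50,40,40,40,40]}' && python3 -m jog '{"offset":[[0.08,0.5,0],[0.06,0.4,0],[0.03,0.3,0],[0,0.16,0],[0,0,0],[0,0,0]],"angular":[[0,0,0],[0,0,0],[0,0,0],[0,0,0],[0,0,0],[0,0,0]],"jaw":[40,40,40,40,40,40]}'
python3 -c "
from h import *
p=st(); cv2.imwrite('pics/w20.png',manip.grab_frame('wrist'));np.save('pose20.npy',np.r_[p[0],p[1]])
crop('pics/w20.png','pics/w20c.png',250,80,130,150,4)
crop('pics/w20.png','pics/w20d.png',380,70,140,170,3.5)
"
```

```text
time: 35.15
tool_pos: [0.5436, 0.0882, 0.1867]
tool_rot: [0.008, -0.007, -0.707, 0.707]
contact_force: [1.4, 0.7, 0.4]
gripper_width: 0.466
time: 35.75
tool_pos: [0.5527, 0.1541, 0.1877]
tool_rot: [0.008, -0.007, -0.707, 0.707]
contact_force: [-0.3, 0.0, -0.5]
gripper_width: 0.468
t 35.75 pos [0.5527 0.1541 0.1877] tilt [-0.001 -0.001] jawyaw -91.23 F [-0.3  0.  -0.5] w 0.468 j [ 0.14 -0.04  1.78 -0.    1.4   1.73]
```

View pics/w20.png

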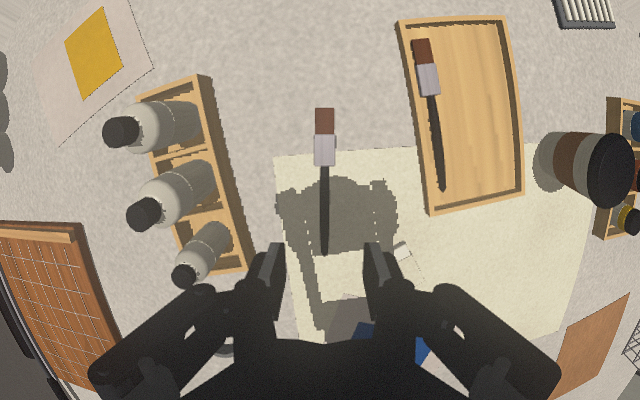

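View pics/w20c.png

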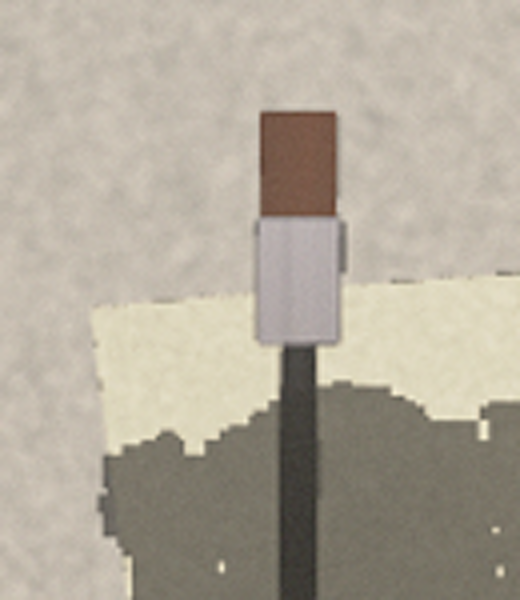

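View pics/w20d.png

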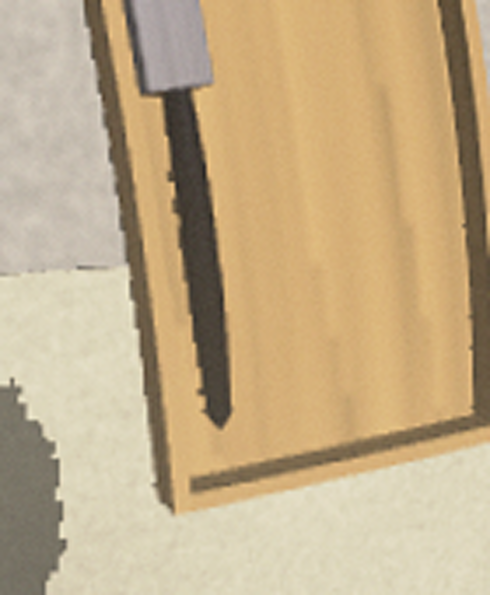

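```bash
python3 -c "
from h import *
a=np.load('pose20.npy');p=(a[:3],a[3:])
for n,u,z in [('tip',(324.5,108.2),.008),('ferr front',(324.5,134.2),.011),('ferr back',(324.5,166),.011),('end',(324.5,253),.006),('-x+y',(430,216.6),.02),('-x-y',(524.5,193),.02),('+x+y',(397,21),.02),('+x-y',(508,15),.02),('tbtip',(420.5,40),.014),('tbend',(443,191.5),.014)]: print(n,onz('wrist',u,z,p))
print(tri(ray('scene',(380.75,276)),ray('wrist',(324.5,108.2),p)))
print(proj('side',[.554,.154,.0055]))
crop('pics/w20.png','pics/w20e.png',385,5,150,220,2.7)
"
```

```text
tip [0.62583039 0.15246049 0.008     ]
ferr front [0.59895074 0.15299708 0.011     ]
ferr back [0.56545383 0.15365268 0.011     ]
end [0.46150461 0.15565239 0.006     ]
-x+y [0.50912734 0.03717282 0.02      ]
-x-y [ 0.53478128 -0.08946207  0.02      ]
+x+y [0.71754713 0.07785404 0.02      ]
+x-y [ 0.74382275 -0.05576065  0.02      ]
tbtip [0.70010235 0.05175496 0.014     ]
tbend [0.53626581 0.02176844 0.014     ]
(array([0.62574634, 0.15331055, 0.00284488]), [np.float64(0.0008643182393822372), np.float64(0.00086431823938226)])
[249.29100176 238.27751051]
```

View pics/w20e.png

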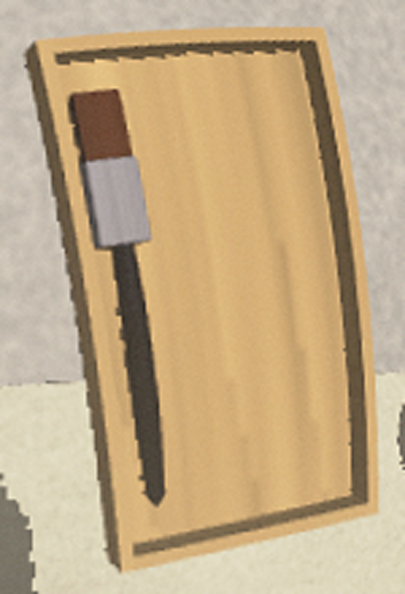

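```bash
python3 -m jog '{"offset":[[0.01,0,-0.3],[0,0,-0.5],[0,0,-0.5],[0,0,-0.5],[0,0,-0.5],[0,0,-0.5],[0,0,-0.4],[0,0,-0.2],[0,0,-0.1],[0,0,0],[0,0,0]],"angular":[[0,0,0],[0,0,0],[0,0,0],[0,0,0],[0,0,0],[0,0,0],[0,0,0],[0,0,0],[0,0,0],[0,0,0],[0,0,0]],"jaw":[40,40,40,40,40,40,40,40,40,40,40]}'
python3 -c "
from h import *
goto(.553,.154,.004,-91.1)
cv2.imwrite('pics/w21.png',manip.grab_frame('wrist'))"
```

```text
time: 36.9
tool_pos: [0.5543, 0.1547, 0.0141]
tool_rot: [-0.007, 0.008, 0.707, -0.707]
contact_force: [0.6, -0.4, 0.9]
gripper_width: 0.471
t 36.9 pos [0.5543 0.1547 0.0141] tilt [0.002 0.   ] jawyaw -91.22 F [ 0.6 -0.4  0.9] w 0.471 j [ 0.14  0.17  1.88 -0.    1.09  1.74]
offset total (units) [-0.03 -0.01 -0.2 ]
ang total [-0.    0.02  0.02]
```

View pics/w21.png

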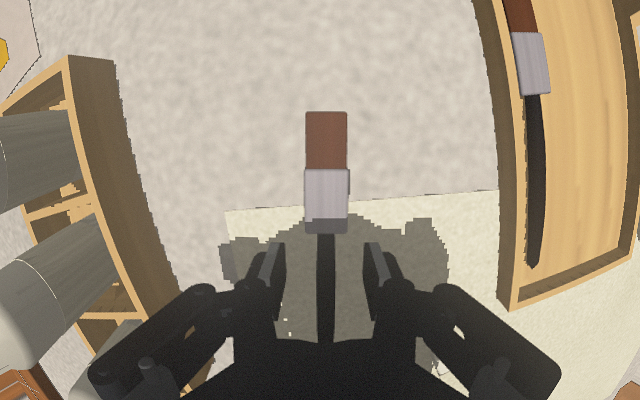

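```bash
python3 -m jog '{"offset":[[-0.03,0,-0.08],[0,0,-0.08],[0,0,-0.03],[0,0,0],[0,0,0],[0,0,0],[0,0,0],[0,0,0],[0,0,0],[0,0,0]],"angular":[[0,0,0],[0,0,0],[0,0,0],[0,0,0],[0,0,0],[0,0,0],[0,0,0],[0,0,0],[0,0,0],[0,0,0]],"jaw":[40,40,40,30,22,14,6,4,4,4]}'
```

```text
time: 37.95
tool_pos: [0.5522, 0.1548, 0.0039]
tool_rot: [-0.007, 0.008, 0.707, -0.707]
contact_force: [0.1, -0.7, 2.5]
gripper_width: 0.103
```

```bash
python3 -m jog '{"offset":[[0,0,0.1],[0,0,0.3],[0,0,0.4],[0,0,0.4],[0,0,0.3],[0,0,0.1],[0,0,0]],"angular":[[0,0,0],[0,0,0],[0,0,0],[0,0,0],[0,0,0],[0,0,0],[0,0,0]],"jaw":[4,4,4,4,4,4,4]}'
python3 -c "
from h import *
goto(.6395,-.0196,.084,-90+10.4)
cv2.imwrite('pics/w22.png',manip.grab_frame('wrist'));cv2.imwrite('pics/d22.png',manip.grab_frame('side'))
crop('pics/d22.png','pics/d22c.png',150,110,250,170,3)"
```

```text
time: 38.65
tool_pos: [0.5525, 0.1548, 0.0848]
tool_rot: [-0.007, 0.008, 0.707, -0.707]
contact_force: [-0.1, 0.0, -0.4]
gripper_width: 0.104
t 38.65 pos [0.5525 0.1548 0.0848] tilt [0.002 0.   ] jawyaw -91.21 F [-0.1  0.  -0.4] w 0.104 j [ 0.14  0.07  1.85 -0.    1.22  1.74]
offset total (units) [ 1.74 -3.49 -0.02]
ang total [-0.    0.02  1.93]
```

View pics/w22.png

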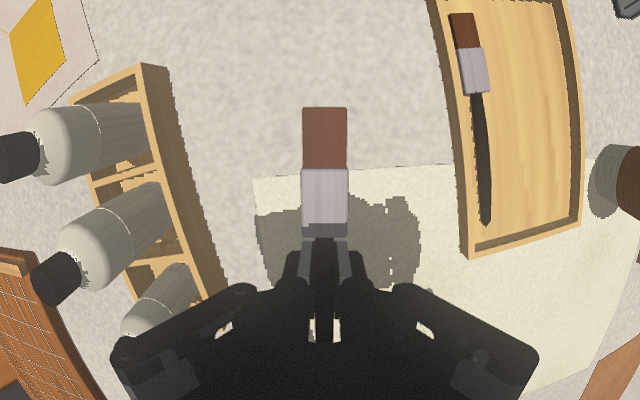

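View pics/d22c.png

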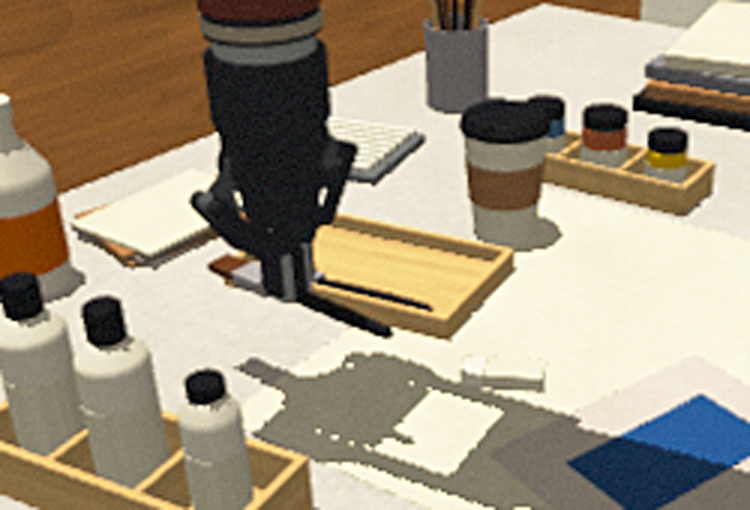

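```bash
python3 -m jog '{"offset":[[0.1,-0.2,0],[0.2,-0.4,0],[0.2,-0.4,0],[0.25,-0.5,0],[0.25,-0.5,0],[0.25,-0.5,0],[0.2,-0.4,0],[0.15,-0.3,0],[0.1,-0.2,0],[0.04,-0.07,0],[0,0,0],[0,0,0]],"angular":[[0,0,0.1],[0,0,0.2],[0,0,0.25],[0,0,0.25],[0,0,0.25],[0,0,0.25],[0,0,0.25],[0,0,0.2],[0,0,0.13],[0,0,0.05],[0,0,0],[0,0,0]],"jaw":[4,4,4,4,4,4,4,4,4,4,4,4]}'
python3 -c "
from h import *
goto(.6395,-.0196,.0105,-90+10.4)
cv2.imwrite('pics/w23.png',manip.grab_frame('wrist'));cv2.imwrite('pics/s23.png',manip.grab_frame('scene'))
crop('pics/s23.png','pics/s23c.png',180,120,230,200,3)"
```

```text
time: 39.95
tool_pos: [0.6385, -0.0182, 0.0832]
tool_rot: [0.064, -0.064, 0.704, -0.704]
contact_force: [0.2, 0.9, -1.0]
gripper_width: 0.103
t 39.95 pos [ 0.6385 -0.0182  0.0832] tilt [-0.001  0.   ] jawyaw -79.61 F [ 0.2  0.9 -1. ] w 0.103 j [-0.15  0.21  1.69  0.    1.23  1.24]
offset total (units) [ 0.02 -0.03 -1.45]
ang total [-0.   -0.01  0.  ]
```

View pics/w23.png

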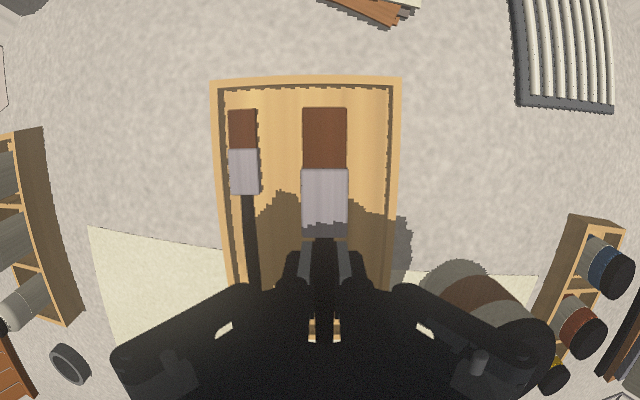

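View pics/s23c.png

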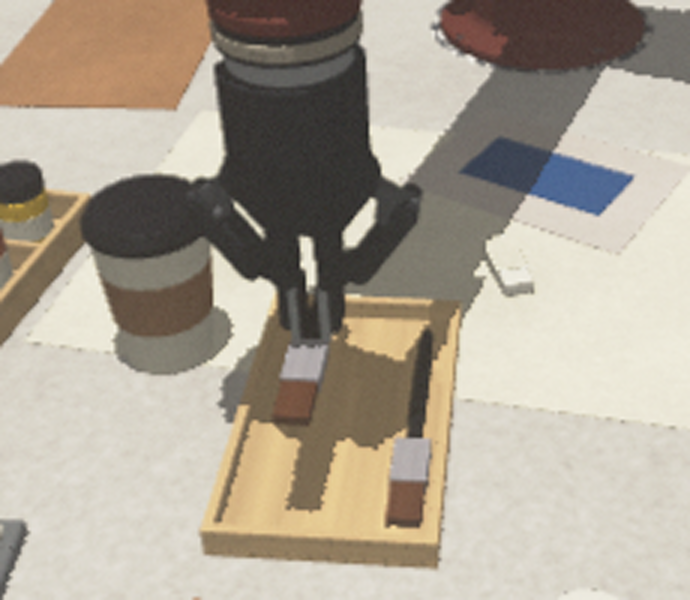

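```bash
python3 -m jog '{"offset":[[0.02,0,-0.15],[0,0,-0.3],[0,0,-0.3],[0,0,-0.25],[0,0,-0.15],[0,0,-0.1],[0,0,-0.06],[0,0,-0.04],[0,0,0],[0,0,0]],"angular":[[0,0,0],[0,0,0],[0,0,0],[0,0,0],[0,0,0],[0,0,0],[0,0,0],[0,0,0],[0,0,0],[0,0,0]],"jaw":[4,4,4,4,4,4,4,4,4,4]}'
python3 -c "
from h import *
goto(.6395,-.0196,.0105,-90+10.4)
cv2.imwrite('pics/w24.png',manip.grab_frame('wrist'));cv2.imwrite('pics/s24.png',manip.grab_frame('scene'))
crop('pics/s24.png','pics/s24c.png',180,120,230,200,3)"
```

```text
time: 41.05
tool_pos: [0.6404, -0.0188, 0.0167]
tool_rot: [-0.064, 0.064, -0.704, 0.704]
contact_force: [-0.0, 0.8, -0.3]
gripper_width: 0.103
t 41.05 pos [ 0.6404 -0.0188  0.0167] tilt [ 0.001 -0.   ] jawyaw -79.63 F [-0.   0.8 -0.3] w 0.103 j [-0.15  0.3   1.71  0.    1.12  1.24]
offset total (units) [-0.02 -0.02 -0.12]
ang total [0.   0.01 0.01]
```

View pics/s24c.png

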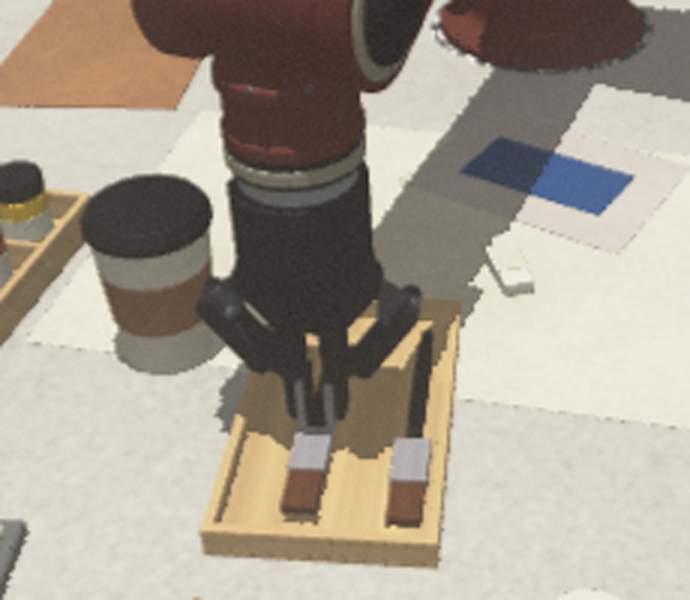

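View pics/w24.png

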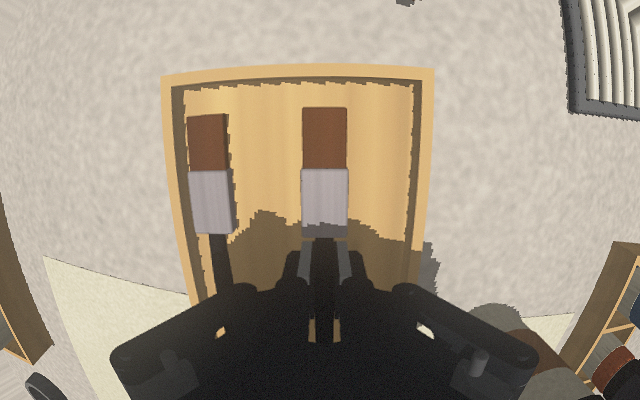

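Aligned parallel with the tray's own brush. Lower the last 6 mm and release.

```bash
python3 -m jog '{"offset":[[0,0,-0.05],[0,0,-0.04],[0,0,-0.03],[0,0,0],[0,0,0]],"angular":[[0,0,0],[0,0,0],[0,0,0],[0,0,0],[0,0,0]],"jaw":[4,4,4,4,4]}' && python3 -m jog '{"offset":[[0,0,0],[0,0,0],[0,0,0],[0,0,0],[0,0,0.1],[0,0,0.4],[0,0,0.6],[0,0,0.7],[0,0,0.7],[0,0,0.6],[0,0,0.3],[0,0,0]],"angular":[[0,0,0],[0,0,0],[0,0,0],[0,0,0],[0,0,0],[0,0,0],[0,0,0],[0,0,0],[0,0,0],[0,0,0],[0,0,0],[0,0,0]],"jaw":[14,20,26,32,32,32,32,32,32,32,32,32]}'
python3 -c "
from h import *
st()
for n in ['wrist','scene','side']: cv2.imwrite(f'pics/{n}25.png',manip.grab_frame(n))
"
```

```text
time: 41.65
tool_pos: [0.6399, -0.0188, 0.0099]
tool_rot: [0.064, -0.064, 0.704, -0.704]
contact_force: [0.1, 0.3, -0.8]
gripper_width: 0.101
time: 42.85
tool_pos: [0.6415, -0.019, 0.1835]
tool_rot: [-0.066, 0.062, -0.704, 0.705]
contact_force: [1.3, -0.3, -0.4]
gripper_width: 0.368
t 42.85 pos [ 0.6415 -0.019   0.1835] tilt [ 0.006 -0.001] jawyaw -79.63 F [ 1.3 -0.3 -0.4] w 0.368 j [-0.15  0.12  1.62  0.    1.39  1.24]
```

View pics/wrist25.png

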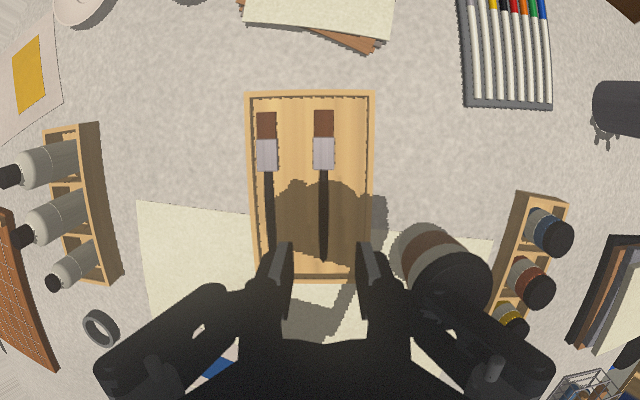

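View pics/scene25.png

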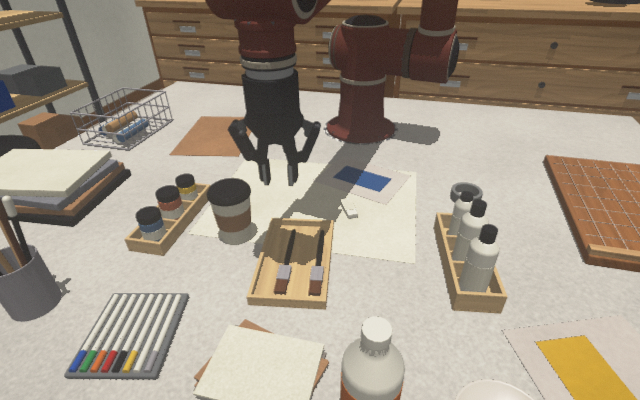

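View pics/side25.png

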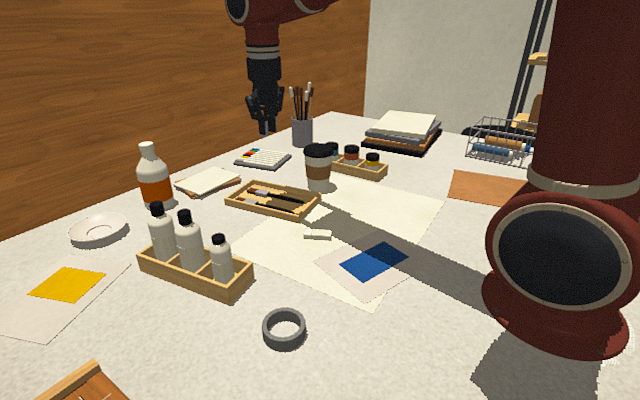

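```bash
python3 -m jog '{"offset":[[0,0,0],[0,0,0],[0,0,0],[0,0,0],[0,0,0]],"angular":[[0,0,0],[0,0,0],[0,0,0],[0,0,0],[0,0,0]],"jaw":[32,32,32,32,32]}'
python3 -c "
from plant import manip; manip.job_done()"
```

```text
time: 43.5
tool_pos: [0.6399, -0.0188, 0.1799]
tool_rot: [0.064, -0.064, 0.704, -0.704]
contact_force: [-0.1, 0.3, -0.8]
gripper_width: 0.373
the job is handed in; nothing more can be done
```

The job is handed in at 43.5 s. Both bottles stand in the end bays of the bottle tray and both jars in the free bays of the jar tray. The brush lies flat and lengthwise in its tray, with its bristles pointing the same way as the brush already there.

- **Order:** I put away the large bottle, small bottle, large jar, small jar, then the brush. Both jars were lowered slowly until the wrist force rose by about 4–6 N, and only then released.
- **Final checks:** The last scene, side and wrist pictures show everything upright in its bay. The cup looks unmoved at about (230, 190) in the scene picture, and the gripper is well clear with no contact force beyond noise (under 1 N).
- **What disagreed:** The first single-view scene estimates were about 9–10 mm off for the large jar and about 5 mm off for the jar tray. I used the closer wrist-camera measurements instead, and they matched the given sizes to within 1–2 mm.
- **Brush release:** The force did not clearly rise when the brush reached the tray floor, so it may have dropped by about a millimetre. The pictures show it lying flat.

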